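# Free the stuck pressing boards and lean them to air

### The arm

A 7-joint arm with a two-finger parallel gripper is mounted at the origin on the work surface. World frame = base frame: x ahead of the robot, y to its left, z up, the work surface at z = 0. Lengths are in m, angles in rad, forces in N, time in s.
With the tool pointing down it reaches from about 0.375 to 0.925 m from the base axis. Payload 3.1 kg.
Tool frame: the origin (TCP) lies at the very end of the fingers, on their centre line; the grasp point (between the pads) lies 19 mm behind it (grip_point_offset is the distance from the TCP to the grasp point, in m); z points along the fingers, y is the line along which they close (so a half turn about z gives the same grasp; the last joint's range is limited). The gripper opens to 85 mm and grips with 20 to 120 N. Pads are 22 mm wide; open, the fingers measure 114 mm over their backs; the gripper's body (76 mm by 85 mm) begins 54 mm behind the grasp point. The pads swing forward as they close: fully open they stand 13 mm farther back than shut.
Start: joints at [-1.422, 0.383, 0.044, 1.598, -0.018, 1.161, -0.05], TCP at [0.159, 0.63, 0.231] pointing down, gripper open.
Joint ranges: [-2.61, 2.61], [-0.41, 2.15], [-1.48, 1.57], [0, 2.5], [-1.57, 4.71], [0.05, 1.97], [-2.85, 2.85]. Speed limits (rad/s): [2.79, 2.79, 3.14, 3.14, 3.14, 3.14, 3.14].

### API

Orientations are given as a unit quaternion [x, y, z, w].
In Python, from plant import * gives the robot as it stands.
- The arm moves only by the tool jog_arm, never from a script. Its arguments are lists of equal length, an entry for each row: "dp": the shift along the tool's x, y, z in cm, a list of three; "rot": the turn, a rotation vector about the tool's x, y, z in degrees, a list of three; "jaw": the opening, from 0 (shut) to 1 (fully open). A call has 1 to 12 rows; each row shifts and turns the commanded pose from where the row before left it, along the tool's axes as they then stand; what a row does not reach is not made up. A row lasts 1/8 s, in which the tool goes at most 62.5 mm and 10.7 degrees, less where a joint would pass 70% of its speed; a pose out of reach is approached as far as the arm can. A call with a gripper value outside its range is refused whole. The fingers move at their own pace and stop on an object; "newtons" is the grip in N (left out, the last holds). Time passes only in rows, so rows that do not move let the fingers close. It gives the time, the measured TCP pose, the force, the opening and the grip force at its end, in the units of the state.
- observe(): the state, without advancing time (a new reading comes with each control period).
- read_camera(name): name is "scene" or "side" or "wrist"; returns the picture (480x640x3 uint8, red, green, blue); there is no depth.
- camera_info(name): a dict with "mtx" (3x3 intrinsics, pixels), "R" (3x3) and "t" (3): a world point X has camera coordinates R X + t. Camera axes: x right, y down, z forward; pixel columns grow to the right and rows downward; lengths in m; the calibration is good to about 2 mm. A picture is of the moment at which its call begins: read the wrist's pose just before it. camera_info takes no time and is no camera call; for the wrist camera it gives the pose at the moment of the call.
- hand_in(): hands the job in; it is judged then, once.
The state is a dict: "time": time; "q": joint angles; "qvel": joint speeds; "effort": joint torques, N m; "ee_pos": TCP position; "orientation": TCP orientation; "force": force on the tool from outside, world axes, zero at the start; "wrist_torque": the same for the moment, N m; "width": finger opening in m; "finger_force": force on a finger pad.
Only numpy, scipy, OpenCV 4.12 (cv2) and the standard library are available. Lean on these libraries where they do the work, as an engineer would, in place of code of your own. Each camera call takes 0.05 s, during which the arm holds its last target. There are 200 camera calls.

### The job

The brass-edged pressing boards have stuck in their rack: rock each one to both sides to work it loose, lift it out, and stand it on the table, brass edge down, leaning at about 15 to 20 degrees from upright against the airing rail, flat against the bar and all on one side of it. The loose stop batten must finally lie on the table along the front of the boards' feet, on the side away from the rail and close up against them, reaching across all of them, so that they cannot slide. Leave the jar, bowl and brush where they are.

Things in the scene. Friction and masses are not known exactly. Their poses are not given: they have to be found in the camera images.
- board0: one of up to 4 identical pressing boards (some absent): light wood 60 mm wide (own x), 12 mm thick (own y), 140 mm tall (own z) with its brass bottom edge, 10 mm high and 18 mm thick, 3 mm proud of both faces. About 0.16 kg, mass centre about 60 mm up. Origin: centre of the brass edge's underside. Starts upright, brass down, stuck in a rack slot; its top is then 148 mm above the table
- board1: one of up to 4 identical pressing boards (some absent): light wood 60 mm wide (own x), 12 mm thick (own y), 140 mm tall (own z) with its brass bottom edge, 10 mm high and 18 mm thick, 3 mm proud of both faces. About 0.16 kg, mass centre about 60 mm up. Origin: centre of the brass edge's underside. Starts upright, brass down, stuck in a rack slot; its top is then 148 mm above the table
- board2: one of up to 4 identical pressing boards (some absent): light wood 60 mm wide (own x), 12 mm thick (own y), 140 mm tall (own z) with its brass bottom edge, 10 mm high and 18 mm thick, 3 mm proud of both faces. About 0.16 kg, mass centre about 60 mm up. Origin: centre of the brass edge's underside. Starts upright, brass down, stuck in a rack slot; its top is then 148 mm above the table
- board3: one of up to 4 identical pressing boards (some absent): light wood 60 mm wide (own x), 12 mm thick (own y), 140 mm tall (own z) with its brass bottom edge, 10 mm high and 18 mm thick, 3 mm proud of both faces. About 0.16 kg, mass centre about 60 mm up. Origin: centre of the brass edge's underside. Starts upright, brass down, stuck in a rack slot; its top is then 148 mm above the table
- rack: fixed wooden rack 308 mm long (own x), 100 mm across (own y); origin under its centre on the table. Four slots in a row at x = -111, -37, 37, 111 mm, each 66 mm long, parted by 8 mm dividers 46 mm high; long walls 50 mm high, inner floor 8 mm above the table. Board faces look along y. The points strips_front and strips_back tell how the slots hold the boards
- strips_front (a point): point at the row's middle, 52 mm up, 6.5 mm to the rack's -y. Each slot has a dark packing strip against each face of its board, 22 to 52 mm above the table. They trap the brass edge: no straight pull frees it. A strip moves only outwards along y, up to 6 mm, against 18 N of friction, and stays where pushed; each must go back 3 mm or more
- strips_back (a point): like strips_front, on the rack's +y side. Rocking a board's top about its foot by 11 to 13 degrees to one side (23 to 28 mm at 118 mm up the board, 5 to 8 N there) pushes back the strip on that side; once rocked both ways and back upright, the board lifts straight out, its foot clearing the rack after 50 mm
- rail: fixed airing rail: a round aluminium bar, 16 mm thick and 400 mm long along own x, its axis 75 mm above the table, between two posts 85 mm high at x = -200 and 200 mm, each on a foot plate 30 mm by 90 mm (along y) and 6 mm thick. Origin on the table under the middle of the bar. Boards may lean on it from either side.
- batten: loose square wooden stop batten 280 mm long (own x), 25 mm wide (own y) and 25 mm high, 0.2 kg; origin at the centre of its underside; lies on the table.
- jar: bystander: amber glass jar, 66 mm across, 90 mm tall; origin at the centre of its base. Leave it alone.
- brush: bystander: brush lying on the table; leave it alone.
- bowl: bystander: white bowl, 110 mm across, 50 mm high; origin at the centre of its base. Leave it alone.
Things that resemble listed ones, but are neither listed nor needed, are in the scene too. Leave any orange or purple look-alike of the board2 alone.

How it is judged:
By the outcome, as a careful person would: the job done as asked, in the order asked, and still so for the second after the job is handed in, with the robot touching nothing.
Of board0, board1, board2, board3 only 3 to 4 are there at a start; the rules pass over those that are not, and their reading is None.
At some moment in a run one of batten may be knocked a few centimetres aside while the robot is not near it.
It also fails if it takes over 210 s, if anything falls off the work surface, if the arm or the gripper's body presses on something with over 40 N, if the wrist force passes 120 N, or if a joint passes its speed limit or range.

## Working session

There is one attempt and no reset: what is moved stays moved. The work goes in short steps, Python scripts to look and compute and a tool call to move; the robot and the scene stay as the last step left them, time stands still between calls to the robot, and variables do not carry over. Pictures are saved under pics/ and viewed, at most 14 in all, crops included, and the job is handed in when it is done.

Besides the shell and the picture viewer there is one more tool, called after "Emit:" as name(argument=value, ...) on one line, values as JSON. jog_arm: Moves the arm, as the interface text tells. Its arguments: {"type":"object","properties":{"dp":{"type":"array","items":{"type":"array","items":{"type":"number"}}},"rot":{"type":"array","items":{"type":"array","items":{"type":"number"}}},"jaw":{"type":"array","items":{"type":"number"}},"newtons":{"type":"number"}},"required":["dp","rot","jaw"]}

```bash
mkdir -p pics
cat > h.py <<'E'
from plant import *
import numpy as np, cv2
from scipy.spatial.transform import Rotation as Ro
def snap(n,f):
    im=np.ascontiguousarray(read_camera(n)[:,:,::-1]); cv2.imwrite('pics/'+f,im); return im
def ray(ci,px,z):
    K,R,t=map(np.array,(ci['mtx'],ci['R'],ci['t']))
    d=R.T@np.linalg.solve(K,[px[0],px[1],1.]); c=-R.T@t
    return c+d*(z-c[2])/d[2]
def proj(ci,X):
    K,R,t=map(np.array,(ci['mtx'],ci['R'],ci['t'])); p=K@(R@np.array(X)+t); return p[:2]/p[2]
E
python3 - <<'E'
from h import *
s=observe();print(s)
for n in('scene','side'):
    snap(n,n+'0.png'); ci=camera_info(n); print(n,-np.array(ci['R']).T@ci['t'],np.array(ci['R'])[2])
E
```

```text
{'time': 0.0, 'q': array([-1.42185187,  0.38385744,  0.04382911,  1.59960589, -0.01792729,
        1.16121734, -0.04990063]), 'qvel': array([ 6.83361281e-04,  2.89493153e-03, -3.99430695e-04, -1.26798728e-03,
       -5.39998812e-04, -1.91083950e-03,  9.03782957e-05]), 'effort': array([ 6.97261439e-04, -4.33456850e+01,  1.02496728e+00, -2.49509168e+01,
        1.06179749e-02,  1.13430715e-02,  8.98414612e-06]), 'ee_pos': array([0.1585218 , 0.62937702, 0.22985782]), 'orientation': array([ 1.23023560e-01,  9.92402835e-01, -1.34359802e-03, -1.06653854e-04]), 'force': array([ 0.50431022, -0.54893749,  0.0382573 ]), 'wrist_torque': array([0.04543483, 0.02649186, 0.028472  ]), 'finger_force': 0.0, 'width': 0.08535196472078652}
scene [1.32694786 0.47399798 0.89018135] [-0.62825314 -0.38231469 -0.67759388]
side [ 0.09214137 -0.49021559  0.74577665] [ 0.46620592  0.52004961 -0.7156818 ]
```

View pics/scene0.png

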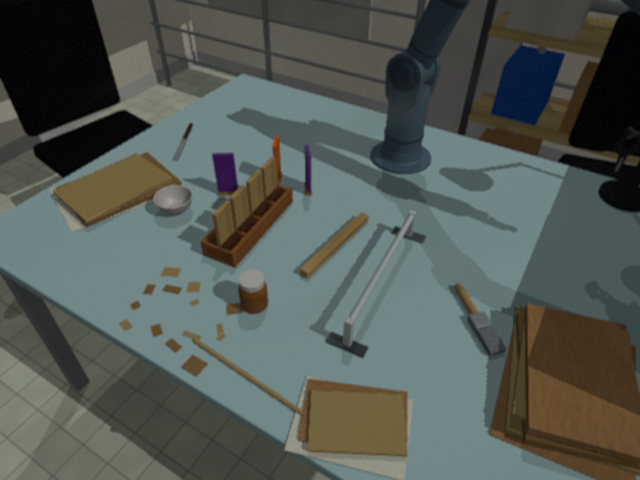

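View pics/side0.png

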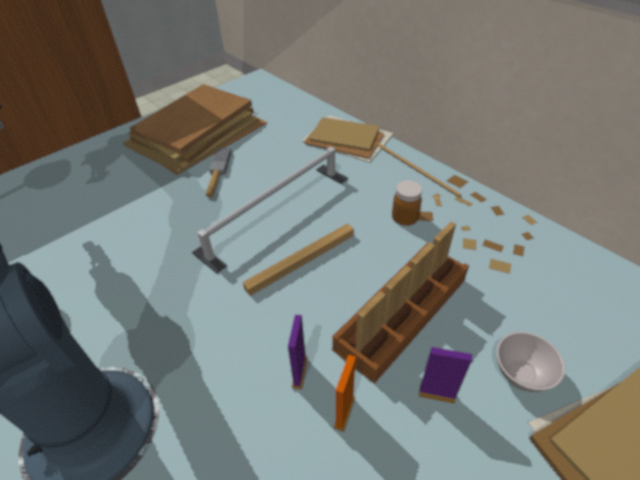

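Scene picture: four wood boards in the rack with tops at about (220,215), (238,197), (254,180) and (268,165). Rail bar runs from (350,322) to (412,215), batten from (305,270) to (365,217). Look-alikes to avoid: purple at (225,172) and (308,170), orange at (277,155). Also not wanted are the wood stacks, the brush with the grey head, and the wood scraps. The stick at (245,372) is not the batten. In the side view the boards are at (370,318) to (450,245). I'll check with a close crop.

Run:
```python
import cv2,numpy as np
a=cv2.imread('pics/scene0.png')[125:285,190:390]; b=cv2.imread('pics/side0.png')[210:410,270:490]
a=cv2.resize(a,None,fx=2,fy=2,interpolation=3)
a=cv2.resize(cv2.imread('pics/scene0.png')[130:270,195:300],(400,533),interpolation=2)
b=cv2.resize(cv2.imread('pics/side0.png')[215:385,330:475],(400,469),interpolation=2)
c=np.zeros((533,800,3),np.uint8);c[:533,:400]=a;c[:469,400:]=b
c=np.clip(c*1.6,0,255).astype(np.uint8)
cv2.imwrite('pics/crop0.png',c)
```

```text
(no output)
```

View pics/crop0.png

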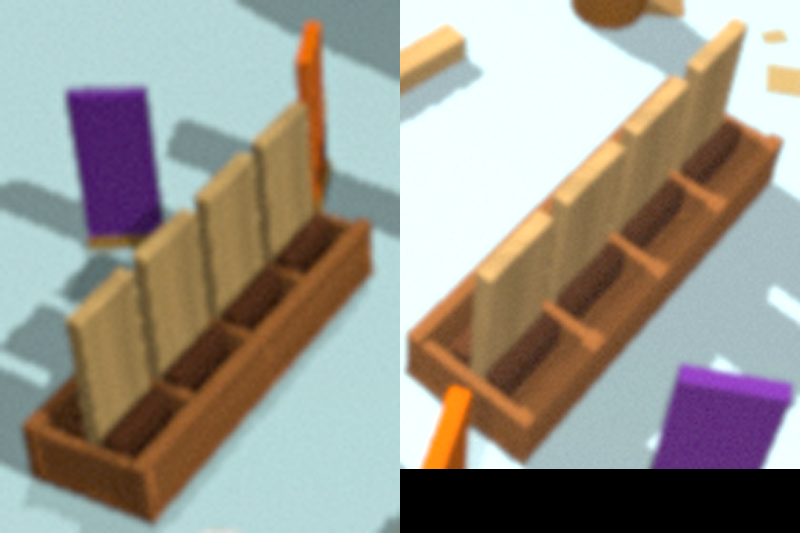

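Run:
```python
from h import *
S=camera_info('scene');D=camera_info('side')
sc=lambda p:(195+p[0]/3.81,130+p[1]/3.81)
sd=lambda p:(330+(p[0]-400)/2.759,215+p[1]/2.759)
for p in[(28,428),(152,487),(370,230),(318,213)]: print('rackS',ray(S,sc(p),.05).round(3))
for p in[(410,338),(530,415),(778,143)]: print('rackD',ray(D,sd(p),.05).round(3))
print('tops scene')
for a,b in[((70,315),(128,272)),((136,255),(190,213)),((198,197),(247,155)),((256,142),(304,104))]: print([ray(S,sc(p),.148).round(3) for p in(a,b)])
print('tops side')
for a,b in[((478,272),(545,215)),((556,200),(617,147)),((625,130),(683,80)),((690,68),(740,22))]: print([ray(D,sd(p),.148).round(3) for p in(a,b)])
print('purp/orange',[ray(S,p,.14).round(3) for p in((225,155),(308,148),(277,138))])
print('jar',ray(S,(252,277),.09),ray(D,(408,188),.09),'bowl',ray(D,(530,348),.05))
for n,C,f in(('S',S,'scene0'),('D',D,'side0')):
    im=cv2.imread(f'pics/{f}.png');hsv=cv2.cvtColor(im,cv2.COLOR_BGR2HSV)
    m=cv2.inRange(hsv,(10,80,60),(30,255,255))
    r={'S':(295,205,375,280),'D':(240,220,360,300)}[n]
    mm=np.zeros_like(m);mm[r[1]:r[3],r[0]:r[2]]=m[r[1]:r[3],r[0]:r[2]]
    cs,_=cv2.findContours(mm,0,2);c=max(cs,key=cv2.contourArea)
    print('batten',cv2.contourArea(c),cv2.boxPoints(cv2.minAreaRect(c)).round(0).tolist(),[ray(C,p,.0125).round(3).tolist() for p in cv2.boxPoints(cv2.minAreaRect(c))])
def tri(p,q):
    P=[np.array(c['mtx'])@np.c_[c['R'],c['t']] for c in(S,D)]
    X=cv2.triangulatePoints(P[0],P[1],np.array(p,float),np.array(q,float)).ravel();return X[:3]/X[3]
print('rail posts',tri((412,213),(331,152)),tri((350,321),(205,235)), ray(S,(412,213),.085),ray(S,(350,321),.085),ray(D,(331,152),.085),ray(D,(205,235),.085))
```

```text
rackS [ 0.702 -0.24   0.05 ]
rackS [ 0.703 -0.134  0.05 ]
rackS [ 0.399 -0.167  0.05 ]
rackS [ 0.402 -0.212  0.05 ]
rackD [ 0.388 -0.178  0.05 ]
rackD [ 0.403 -0.268  0.05 ]
rackD [ 0.694 -0.247  0.05 ]
tops scene
[array([ 0.681, -0.204,  0.148]), array([ 0.627, -0.2  ,  0.148])]
[array([ 0.61 , -0.207,  0.148]), array([ 0.555, -0.205,  0.148])]
[array([ 0.537, -0.212,  0.148]), array([ 0.479, -0.213,  0.148])]
[array([ 0.463, -0.217,  0.148]), array([ 0.405, -0.216,  0.148])]
tops side
[array([ 0.404, -0.218,  0.148]), array([ 0.463, -0.217,  0.148])]
[array([ 0.476, -0.214,  0.148]), array([ 0.535, -0.213,  0.148])]
[array([ 0.549, -0.208,  0.148]), array([ 0.611, -0.206,  0.148])]
[array([ 0.623, -0.203,  0.148]), array([ 0.682, -0.2  ,  0.148])]
purp/orange [array([ 0.459, -0.35 ,  0.14 ]), array([ 0.305, -0.17 ,  0.14 ]), array([ 0.307, -0.278,  0.14 ])]
jar [ 0.76051648 -0.03450815  0.09      ] [ 0.76113042 -0.03335693  0.09      ] bowl [ 0.61716191 -0.42723742  0.05      ]
batten 901.5 [[297.0, 270.0], [361.0, 210.0], [369.0, 218.0], [306.0, 279.0]] [[0.628, -0.001, 0.012], [0.331, 0.023, 0.012], [0.353, 0.061, 0.012], [0.642, 0.033, 0.012]]
batten 1474.0 [[242.0, 283.0], [349.0, 223.0], [355.0, 235.0], [249.0, 295.0]] [[0.357, 0.064, 0.012], [0.643, 0.036, 0.012], [0.625, -0.003, 0.012], [0.348, 0.029, 0.012]]
rail posts [0.59760762 0.17554357 0.21940118] [ 0.5109043   0.2213626  -0.09551545] [0.35539398 0.18020905 0.085     ] [0.7507065 0.2102972 0.085    ] [0.73862107 0.19522138 0.085     ] [0.34945391 0.16626012 0.085     ]
```

Run:
```python
import cv2,numpy as np
a=cv2.resize(cv2.imread('pics/scene0.png')[200:360,290:430],(400,457),interpolation=2)
b=cv2.resize(cv2.imread('pics/side0.png')[140:300,185:365],(400,356),interpolation=2)
c=np.zeros((457,800,3),np.uint8);c[:457,:400]=a;c[:356,400:]=b
c=np.clip(c*1.4,0,255).astype(np.uint8)
cv2.imwrite('pics/crop1.png',c)
```

```text
(no output)
```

View pics/crop1.png

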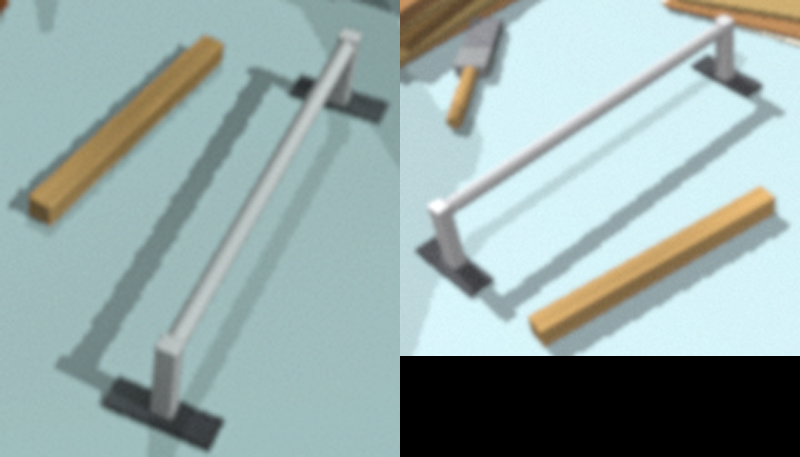

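Both crops confirm four plain wood boards in the rack, with the orange and purple ones outside it, and the loose batten on the rack side of the rail. Rack and rail are both turned about +4°, and I'll lean the boards on the rail's −y side. Next, a closer look from above the rack with the wrist camera.

```bash
cat >> h.py <<'E'
def Rt(yaw,lean=0):
    # yaw deg: direction of board row (x). tool y = row normal, z down. lean: top toward +normal
    a=np.radians(yaw); ux=np.array([np.cos(a),np.sin(a),0]); n=np.array([-np.sin(a),np.cos(a),0]); 
    l=np.radians(lean); y=np.cos(l)*n-np.sin(l)*np.array([0,0,1.]); z=-(np.sin(l)*n+np.cos(l)*np.array([0,0,1.]))
    return np.c_[np.cross(y,z),y,z]
def plan(pos,R):
    s=observe();R0=Ro.from_quat(s['orientation']).as_matrix();p=np.array(s['ee_pos'])
    print('t',round(s['time'],2),'pos',p.round(4),'F',np.round(s['force'],1),'w',round(s['width'],4))
    print('dp cm first, current axes',(R0.T@(np.array(pos)-p)*100).round(2),'| rot',Ro.from_matrix(R0.T@R).as_rotvec(degrees=True).round(2),'| dp after rot',(R.T@(np.array(pos)-p)*100).round(2))
E
python3 -c "
from h import *
plan([.545,-.21,.40],Rt(4.1))"
```

```text
t 0.1 pos [0.1586 0.6295 0.23  ] F [-0.2 -0.   0.2] w 0.0855
dp cm first, current axes [-57.97 -72.01 -16.82] | rot [-1.400e-01 -1.000e-02 -1.823e+01] | dp after rot [-32.54 -86.49 -17.  ]
```

Emit:
jog_arm(dp=[[0,0,-4],[0,0,-4],[-2.6,-3.3,-0.8],[-2.6,-3.3,-0.5],[-2.6,-3.3,-0.5],[-2.6,-3.3,-0.5],[-2.6,-3.3,-0.5],[-2.6,-3.3,-0.5],[-2.6,-3.3,-0.5],[-2.6,-3.3,-0.5],[-2.6,-3.3,-0.5],[-2.6,-3.3,-0.5]], rot=[[0,0,0],[0,0,0],[0,0,0],[0,0,0],[0,0,0],[0,0,0],[0,0,0],[0,0,0],[0,0,0],[0,0,0],[0,0,0],[0,0,0]], jaw=[1,1,1,1,1,1,1,1,1,1,1,1], newtons=40)

```text
time: 1.6
ee_pos: [0.3305, 0.2451, 0.364]
orientation: [0.123, 0.992, -0.0, -0.0]
force: [0.3, 0.4, 0.5]
width: 0.0855
finger_force: 0.0
```

Emit:
jog_arm(dp=[[-2.6,-3.3,-0.4],[-2.6,-3.3,-0.4],[-2.6,-3.3,-0.4],[-2.6,-3.3,-0.4],[-2.6,-3.3,0],[-2.6,-3.3,0],[-2.6,-3.3,0],[-2.6,-3.3,0],[-2.6,-3.3,0],[-2.6,-3.3,0],[0,0,0],[0,0,0]], rot=[[0,0,0],[0,0,0],[0,0,0],[0,0,0],[0,0,0],[0,0,0],[0,0,0],[0,0,0],[0,0,0],[0,0,0],[0,0,-9.1],[0,0,-9.1]], jaw=[1,1,1,1,1,1,1,1,1,1,1,1])

```text
time: 3.1
ee_pos: [0.5014, -0.1376, 0.3796]
orientation: [-0.037, 0.999, -0.0, -0.001]
force: [0.5, -0.3, -1.0]
width: 0.0856
finger_force: 0.0
```

```bash
python3 -c "
from h import *
plan([.545,-.21,.40],Rt(4.1))
ci=camera_info('wrist');print(ci);snap('wrist','w0.png')"
```

```text
t 3.1 pos [ 0.5014 -0.1376  0.3796] F [ 0.5 -0.3 -1. ] w 0.0856
dp cm first, current axes [-3.81 -7.55 -2.04] | rot [-0.04 -0.09  0.14] | dp after rot [-3.83 -7.54 -2.04]
{'mtx': array([[393.26238451,   0.        , 324.03660891],
       [  0.        , 393.26238451, 236.37865245],
       [  0.        ,   0.        ,   1.        ]]), 'R': array([[-0.07315078,  0.99731944, -0.00170508],
       [ 0.95668671,  0.07065331,  0.28241574],
       [ 0.28177917,  0.01902771, -0.95929059]]), 't': array([ 0.17412951, -0.54896511,  0.38275194])}
```

View pics/w0.png

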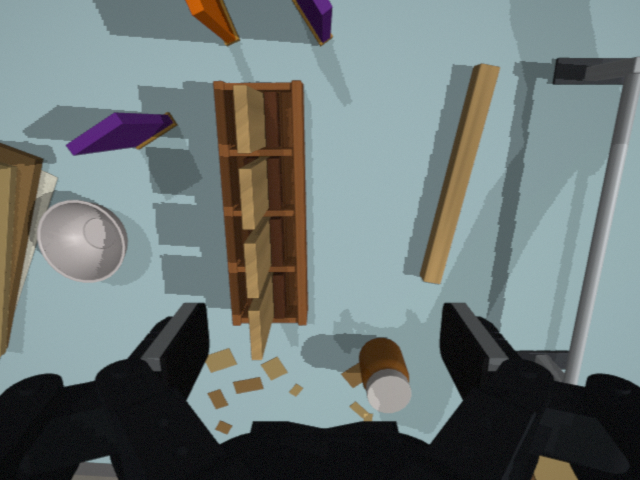

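The wrist view shows the rack at (213–307, 80–325) with four boards, the batten from (485,70) to (432,280), and the rail from (640,65) to (573,385). The jar is at (385,390) and the bowl at (82,240), both clear of the work.

Run:
```python
from h import *
# same pose as picture (no time passed)
C=camera_info('wrist')
c=[ray(C,p,.05)[:2] for p in((213,82),(303,80),(307,324),(233,325))]
print(np.round(c,4)); o=np.mean(c,0); print('rack centre',o.round(4),'yaws',[np.degrees(np.arctan2(*(b-a)[::-1])).round(2) for a,b in((c[0],c[3]),(c[1],c[2]))])
print('rail ',[ray(C,p,.075).round(4) for p in((621,142),(591,286),(574,380))])
print('batten top',[ray(C,p,.025).round(4) for p in((476,64),(498,67),(441,283),(423,279))])
hsv=cv2.cvtColor(cv2.imread('pics/w0.png'),cv2.COLOR_BGR2HSV)
im=cv2.imread('pics/w0.png')[75:365,205:315];im=cv2.resize(im,None,fx=2,fy=2,interpolation=2)
d=np.array([np.cos(np.radians(4)),np.sin(np.radians(4))]);n=np.array([-d[1],d[0]])
for k in(-.111,-.037,.037,.111):
    q=[proj(C,[*(o+d*(k+a)+n*b),.148]) for a,b in((-.03,-.006),(.03,-.006),(.03,.006),(-.03,.006))]
    cv2.polylines(im,[((np.array(q)-[205,75])*2).astype(int)],1,(0,0,255),1)
cv2.imwrite('pics/w0c.png',im)
```

```text
[[ 0.3984 -0.2703]
 [ 0.3885 -0.1696]
 [ 0.6927 -0.1452]
 [ 0.702  -0.2442]]
rack centre [ 0.5454 -0.2073] yaws [np.float64(4.91), np.float64(4.58)]
rail  [array([0.4274, 0.1868, 0.075 ]), array([0.5995, 0.2   , 0.075 ]), array([0.7339, 0.2138, 0.075 ])]
batten top [array([0.3533, 0.0292, 0.025 ]), array([0.3545, 0.0555, 0.025 ]), array([0.63 , 0.033, 0.025]), array([0.6261, 0.0076, 0.025 ])]
```

View pics/w0c.png

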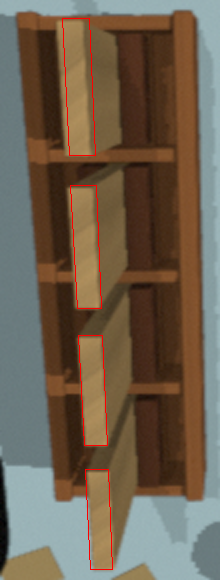

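Prediction overlay fits the board tops. Board targets, TCP z 0.107:
- A: (.4347,−.2158)
- B: (.5085,−.2101)
- C: (.5823,−.2045)
- D: (.6561,−.1988)

I'll start with D.

```bash
python3 -c "
from h import *
plan([.6561,-.1988,.22],Rt(4.4))"
```

```text
t 3.15 pos [ 0.5014 -0.1371  0.3796] F [-1.1  0.1 -0.3] w 0.0855
dp cm first, current axes [-14.96  -7.36  15.94] | rot [-0.02 -0.08  0.08] | dp after rot [-14.95  -7.34  15.96]
```

Emit:
jog_arm(dp=[[-3,-1.47,2.2],[-3,-1.47,2.2],[-3,-1.47,2.5],[-3,-1.47,3],[-2.95,-1.46,3],[0,0,3],[0,0,0],[0,0,0]], rot=[[0,0,0],[0,0,0],[0,0,0],[0,0,0],[0,0,0],[0,0,0],[0,0,0],[0,0,0]], jaw=[1,1,1,1,1,1,0.5,0.5])

```text
time: 4.15
ee_pos: [0.6564, -0.1994, 0.2223]
orientation: [-0.035, 0.999, -0.0, 0.0]
force: [0.4, -0.9, 0.8]
width: 0.0513
finger_force: 0.0
```

```bash
python3 -c "
from h import *
plan([.6561,-.1988,.107],Rt(4.4))"
```

```text
t 4.15 pos [ 0.6564 -0.1994  0.2223] F [ 0.4 -0.9  0.8] w 0.0513
dp cm first, current axes [ 0.03  0.07 11.53] | rot [-0.02  0.05 -0.38] | dp after rot [ 0.02  0.06 11.53]
```

Emit:
jog_arm(dp=[[0,0.06,4],[0,0,4],[0,0,3.5],[0,0,0],[0,0,0],[0,0,0],[0,0,0],[0,0,0]], rot=[[0,0,-0.4],[0,0,0],[0,0,0],[0,0,0],[0,0,0],[0,0,0],[0,0,0],[0,0,0]], jaw=[0.5,0.5,0.5,0.5,0.05,0.05,0.05,0.05], newtons=60)

```text
time: 5.15
ee_pos: [0.6582, -0.2, 0.1096]
orientation: [-0.039, 0.999, -0.001, 0.003]
force: [-0.0, -0.4, 6.7]
width: 0.0112
finger_force: 59.4
```

Emit:
jog_arm(dp=[[0,0.54,0.015],[0,0.54,0.015],[0,0.54,0.015],[0,0.54,0.015],[0,0,0],[0,0,0]], rot=[[3.1,0,0],[3.1,0,0],[3.1,0,0],[3.1,0,0],[0,0,0],[0,0,0]], jaw=[0.05,0.05,0.05,0.05,0.05,0.05])

```text
time: 5.9
ee_pos: [0.6566, -0.1809, 0.1091]
orientation: [-0.038, 0.993, -0.11, 0.007]
force: [-2.1, -1.5, 11.9]
width: 0.0115
finger_force: 60.7
```

```bash
python3 -c "
from h import *
plan([.6561,-.1988,.107],Rt(4.4))"
```

```text
t 5.9 pos [ 0.6566 -0.1809  0.1091] F [-2.1 -1.5 11.9] w 0.0115
dp cm first, current axes [ 0.19 -1.7   0.59] | rot [-12.7    0.32  -0.  ] | dp after rot [ 0.19 -1.78  0.21]
```

Emit:
jog_arm(dp=[[0,0.2,-0.1],[0,0,0],[0,-0.56,-0.01],[0,-0.56,0],[0,-0.56,0],[0,-0.56,0],[0,0,0]], rot=[[0,0,0],[0,0,0],[-3.1,0,0],[-3.1,0,0],[-3.1,0,0],[-3.1,0,0],[0,0,0]], jaw=[0.05,0.05,0.05,0.05,0.05,0.05,0.05])

```text
time: 6.78
ee_pos: [0.6562, -0.2011, 0.1097]
orientation: [-0.037, 0.999, -0.002, 0.001]
force: [-1.3, -2.2, 5.6]
width: 0.0112
finger_force: 59.9
```

Emit:
jog_arm(dp=[[0,-0.56,0.0],[0,-0.56,0.0],[0,-0.56,0.0],[0,-0.56,0.0],[0,0,0],[0,0,0]], rot=[[-3.1,0,0],[-3.1,0,0],[-3.1,0,0],[-3.1,0,0],[0,0,0],[0,0,0]], jaw=[0.05,0.05,0.05,0.05,0.05,0.05])

```text
time: 7.52
ee_pos: [0.6593, -0.2194, 0.1092]
orientation: [-0.04, 0.993, 0.107, -0.003]
force: [-2.2, 0.5, 9.9]
width: 0.0112
finger_force: 61.0
```

```bash
python3 -c "
from h import *
plan([.6561,-.1988,.107],Rt(4.4))"
```

```text
t 7.53 pos [ 0.6593 -0.2194  0.1092] F [-2.2  0.5  9.9] w 0.0112
dp cm first, current axes [0.16 1.99 0.66] | rot [12.34  0.16  0.15] | dp after rot [0.16 2.08 0.22]
```

Emit:
jog_arm(dp=[[0,-0.2,-0.05],[0,0,0],[0,0.56,0],[0,0.56,0],[0,0.56,0],[0,0.58,0],[0,0,0],[0,0,-1],[0,0,-1],[0,0,0]], rot=[[-0.3,0,0],[0,0,0],[3.1,0,0],[3.1,0,0],[3.1,0,0],[3.2,0,0],[0,0,0],[0,0,0],[0,0,0],[0,0,0]], jaw=[0.05,0.05,0.05,0.05,0.05,0.05,0.05,0.05,0.05,0.05])

```text
time: 8.78
ee_pos: [0.6564, -0.1992, 0.13]
orientation: [-0.039, 0.999, 0.003, 0.0]
force: [0.6, 0.2, -0.6]
width: 0.0112
finger_force: 59.5
```

```bash
python3 -c "
from h import *
plan([.6561,-.1988,.127],Rt(4.4))
print(camera_info('wrist')['t'])"
```

```text
t 8.78 pos [ 0.6564 -0.1992  0.13  ] F [ 0.6  0.2 -0.6] w 0.0112
dp cm first, current axes [0.03 0.04 0.3 ] | rot [0.29 0.06 0.03] | dp after rot [0.03 0.04 0.3 ]
[ 0.24800793 -0.62187232  0.10071449]
```

D came free with no lifting resistance. I'll lift it, carry it towards the rail, and look at the bar on the way.

Emit:
jog_arm(dp=[[0,0,-4],[0,0,-4],[0,0,-4],[0,3,-1],[0,4,0],[0,4,0],[0,4,0],[0,4,0],[0,4,0],[0,0,0],[0,0,0]], rot=[[0,0,0],[0,0,0],[0,0,0],[0,0,0],[0,0,0],[0,0,0],[0,0,0],[0,0,0],[0,0,0],[0,0,0],[0,0,0]], jaw=[0.05,0.05,0.05,0.05,0.05,0.05,0.05,0.05,0.05,0.05,0.05])

```text
time: 10.15
ee_pos: [0.6377, 0.029, 0.2595]
orientation: [-0.039, 0.999, 0.002, -0.001]
force: [0.0, -0.1, -2.4]
width: 0.0113
finger_force: 59.7
```

```bash
python3 -c "
from h import *
plan([.6561,.1,.25],Rt(4.4))
snap('wrist','w1.png');snap('side','s1.png');import pickle;pickle.dump(camera_info('wrist'),open('w1.pkl','wb'))"
```

```text
t 10.15 pos [0.6377 0.029  0.2595] F [ 0.  -0.1 -2.4] w 0.0113
dp cm first, current axes [-2.39  6.93  0.97] | rot [ 0.18 -0.08  0.05] | dp after rot [-2.38  6.94  0.95]
```

View pics/w1.png

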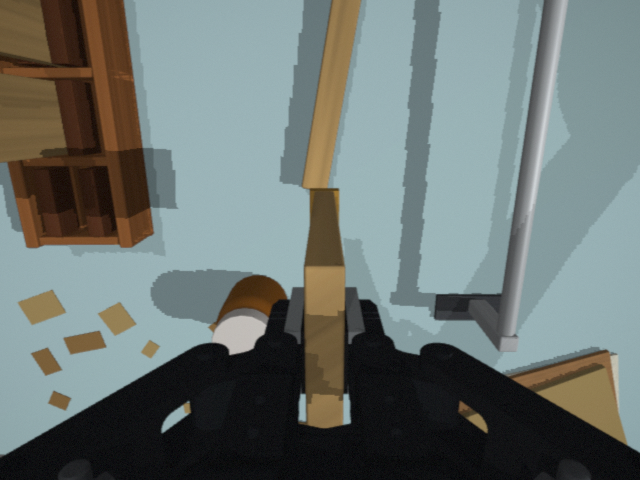

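Board D is held square in the gripper at (325,300). The bar runs from (554,0) to (511,330), with its +x post top at (508,342). I'll fit the bar line.

Run:
```python
from h import *; import pickle
C=pickle.load(open('w1.pkl','rb'));im=cv2.imread('pics/w1.png');hsv=cv2.cvtColor(im,cv2.COLOR_BGR2HSV).astype(int)
P=[]
for r in range(10,300,30):
    row=hsv[r,470:600,1]; idx=np.where(row<30)[0]+470
    idx=[i for i in idx if abs(i-(554-r*43/330))<22]
    c=(min(idx)+max(idx))/2; X=ray(C,(c,r),.075); P.append(X[:2]); print(r,min(idx),max(idx),X.round(4))
P=np.array(P);k=np.polyfit(P[:,0],P[:,1],1);print(k,np.degrees(np.arctan(k[0])),np.polyval(k,[.45,.55,.65]))
print('post',ray(C,(508,342),.085))
```

```text
10 543 566 [0.4755 0.1876 0.075 ]
40 539 561 [0.4957 0.189  0.075 ]
70 534 556 [0.5168 0.1901 0.075 ]
100 530 552 [0.5386 0.1921 0.075 ]
130 526 547 [0.5614 0.1937 0.075 ]
160 521 542 [0.5852 0.195  0.075 ]
190 517 537 [0.61   0.1968 0.075 ]
220 513 532 [0.6359 0.1986 0.075 ]
250 508 528 [0.663  0.2006 0.075 ]
280 504 523 [0.6913 0.2026 0.075 ]
[0.0694616  0.15450623] 3.9734740125380483 [0.18576395 0.19271011 0.19965627]
post [0.74832203 0.20491039 0.085     ]
```

```bash
cat >> h.py <<'E'
def place(k,sT=.1016,th=17.5,dn=0,dz=0,mid=(.5487,.1926)):
    t=np.radians(th);a=np.radians(4.0);u=np.array([np.cos(a),np.sin(a)]);n=np.array([-u[1],u[0]])
    s_=(.075+.008*np.sin(t)-.003*np.sin(t))/np.cos(t); corner=-.008*np.cos(t)+.003*np.cos(t)-s_*np.sin(t)
    nn=corner-.009*np.cos(t)+sT*np.sin(t)+dn; z=.009*np.sin(t)+sT*np.cos(t)+dz
    p=np.array(mid)+u*k+n*nn
    plan([*p,z],Rt(4.0,th)); s=observe();e=np.array(s['ee_pos'])-[*p,z]
    print('err u,n,z mm',(e[:2]@u*1e3).round(1),(e[:2]@n*1e3).round(1),(e[2]*1e3).round(1))
E
python3 -c "
from h import *
place(.0975,dn=-.03,dz=.05)"
```

```text
t 10.25 pos [0.6379 0.0272 0.2599] F [-0.1 -0.7 -1.6] w 0.0111
dp cm first, current axes [-2.08 13.39 11.07] | rot [17.66  0.02  0.28] | dp after rot [-2.01 16.13  6.48]
err u,n,z mm -20.1 -134.3 110.3
```

Emit:
jog_arm(dp=[[0,0,0],[0,0,0],[-0.5,4,1.6],[-0.5,4,1.6],[-0.5,4,1.6],[-0.5,4.1,1.7],[0,0,0]], rot=[[8.8,0,0.1],[8.8,0,0.1],[0,0,0],[0,0,0],[0,0,0],[0,0,0],[0,0,0]], jaw=[0.05,0.05,0.05,0.05,0.05,0.05,0.05])

```text
time: 11.12
ee_pos: [0.6466, 0.1692, 0.1456]
orientation: [-0.04, 0.988, -0.15, 0.003]
force: [-0.4, -0.2, -1.8]
width: 0.0115
finger_force: 60.0
```

```bash
python3 -c "
from h import *
place(.0975,dn=-.012,dz=.003)"
```

```text
t 11.12 pos [0.6466 0.1692 0.1456] F [-0.4 -0.2 -1.8] w 0.0115
dp cm first, current axes [-0.18  2.35  3.77] | rot [ 0.18 -0.12  0.62] | dp after rot [-0.15  2.37  3.76]
err u,n,z mm -1.5 -11.2 43.0
```

Emit:
jog_arm(dp=[[-0.08,1.2,1.9],[-0.07,1.15,1.85],[0,0,0]], rot=[[0.2,0,0.6],[0,0,0],[0,0,0]], jaw=[0.05,0.05,0.05])

```text
time: 11.5
ee_pos: [0.6471, 0.1757, 0.1038]
orientation: [-0.032, 0.988, -0.153, 0.004]
force: [-0.4, -0.3, -0.9]
width: 0.011
finger_force: 59.9
```

```bash
python3 -c "
from h import *
place(.0975,dn=0.0,dz=.001)"
```

```text
t 11.5 pos [0.6471 0.1757 0.1038] F [-0.4 -0.3 -0.9] w 0.011
dp cm first, current axes [-0.04  1.7  -0.21] | rot [-0.15 -0.18 -0.31] | dp after rot [-0.05  1.7  -0.2 ]
err u,n,z mm -0.5 -16.8 3.2
```

Emit:
jog_arm(dp=[[0,0.29,-0.09],[0,0.29,-0.09],[0,0.29,-0.07],[0,0.29,-0.06],[0,0.19,-0.02],[0,0,0]], rot=[[0,0,-0.3],[0,0,0],[0,0,0],[0,0,0],[0,0,0],[0,0,0]], jaw=[0.05,0.05,0.05,0.05,0.05,0.05])

```text
time: 12.25
ee_pos: [0.6481, 0.1903, 0.1057]
orientation: [-0.034, 0.988, -0.153, 0.006]
force: [0.1, 0.2, -1.3]
width: 0.0112
finger_force: 59.9
```

```bash
python3 -c "
from h import *
place(.0975,dn=0.0,dz=.001)"
```

```text
t 12.25 pos [0.6481 0.1903 0.1057] F [ 0.1  0.2 -1.3] w 0.0112
dp cm first, current axes [0.15 0.38 0.42] | rot [-0.1   0.11 -0.02] | dp after rot [0.15 0.38 0.42]
err u,n,z mm 1.5 -2.3 5.1
```

Emit:
jog_arm(dp=[[0,0.1,0.2],[0,0.1,0.2],[0,0.1,0],[0,0.1,-0.03],[0,0,0]], rot=[[0,0,0],[0,0,0],[0,0,0],[0,0,0],[0,0,0]], jaw=[0.05,0.05,0.05,0.05,0.05])

```text
time: 12.88
ee_pos: [0.6481, 0.1928, 0.1011]
orientation: [-0.034, 0.988, -0.153, 0.006]
force: [0.5, -0.1, -1.1]
width: 0.0108
finger_force: 59.9
```

```bash
python3 -c "
from h import *
place(.0975,dn=0.0,dz=.00)"
```

```text
t 12.88 pos [0.6481 0.1928 0.1011] F [ 0.5 -0.1 -1.1] w 0.0108
dp cm first, current axes [0.16 0.03 0.15] | rot [-0.09  0.12 -0.04] | dp after rot [0.16 0.03 0.15]
err u,n,z mm 1.6 0.2 1.5
```

Emit:
jog_arm(dp=[[0,0.1,-0.03],[0,0.1,-0.03],[0,0,0]], rot=[[0,0,0],[0,0,0],[0,0,0]], jaw=[0.05,0.05,0.05])

```text
time: 13.25
ee_pos: [0.6479, 0.1943, 0.1012]
orientation: [-0.034, 0.988, -0.153, 0.006]
force: [0.8, -0.6, -0.7]
width: 0.0112
finger_force: 59.9
```

Emit:
jog_arm(dp=[[0,0.1,-0.03],[0,0.1,-0.03],[0,0,0]], rot=[[0,0,0],[0,0,0],[0,0,0]], jaw=[0.05,0.05,0.05])

```text
time: 13.62
ee_pos: [0.6478, 0.1945, 0.1012]
orientation: [-0.034, 0.987, -0.154, 0.006]
force: [0.3, -5.1, -2.6]
width: 0.0114
finger_force: 59.6
```

Emit:
jog_arm(dp=[[0,-0.17,0.05],[0,0.03,0.1],[0,0.03,0.1],[0,0,0]], rot=[[0,0,0],[0,0,0],[0,0,0],[0,0,0]], jaw=[0.05,0.05,0.05,0.05])

```text
time: 14.12
ee_pos: [0.6483, 0.1941, 0.0998]
orientation: [-0.034, 0.988, -0.153, 0.007]
force: [-0.2, -4.0, 4.3]
width: 0.0111
finger_force: 60.4
```

```bash
sed -i 's/mid=(.5487,.1926)/mid=(.5486,.1938)/' h.py; python3 -c "
from h import *
place(.0975,dn=0.0,dz=.00)"
```

```text
t 14.12 pos [0.6483 0.1941 0.0998] F [-0.2 -4.   4.3] w 0.0111
dp cm first, current axes [ 0.2  -0.02  0.03] | rot [-0.16  0.14 -0.09] | dp after rot [ 0.2  -0.02  0.03]
err u,n,z mm 2.0 0.3 0.2
```

Emit:
jog_arm(dp=[[0,0,0],[0,0,0],[0,0,0],[0,0,-2],[0,0,-4],[0,0,-4]], rot=[[0,0,0],[0,0,0],[0,0,0],[0,0,0],[0,0,0],[0,0,0]], jaw=[0.3,0.3,0.3,0.3,0.3,0.3])

```text
time: 14.88
ee_pos: [0.6457, 0.226, 0.1966]
orientation: [-0.034, 0.988, -0.153, 0.007]
force: [-0.3, 0.1, 0.8]
width: 0.0258
finger_force: 0.0
```

```bash
python3 -c "
from h import *
plan([.5823,-.2045,.24],Rt(4.4))
a=snap('scene','s2.png')[170:370,290:490];b=snap('wrist','w2.png')
c=np.zeros((480,800,3),np.uint8);c[:400,:400]=cv2.resize(a,(400,400),interpolation=2);c[:300,400:]=cv2.resize(b,(400,300))
cv2.imwrite('pics/c2.png',np.clip(c*1.4,0,255).astype(np.uint8))"
```

```text
t 14.88 pos [0.6457 0.226  0.1966] F [-0.3  0.1  0.8] w 0.0258
dp cm first, current axes [  9.31 -41.84   8.66] | rot [-17.56   0.12  -0.44] | dp after rot [  9.63 -42.44  -4.34]
```

View pics/c2.png

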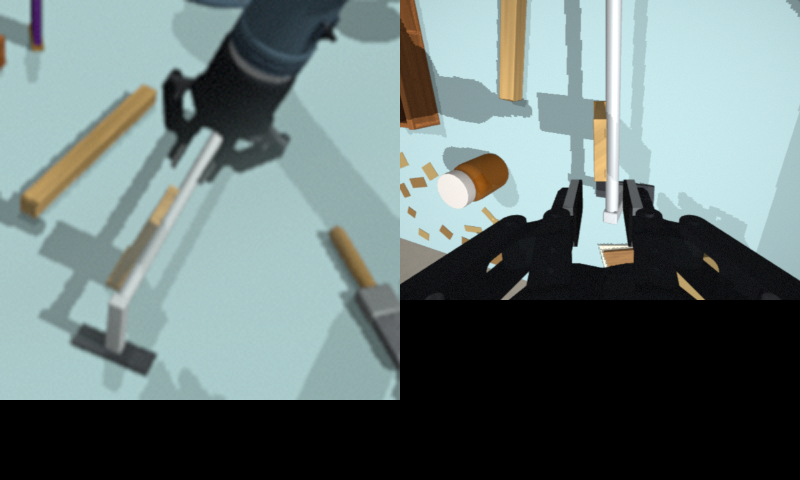

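D stands leaning on the bar: in the wrist half of the picture its edge-on strip is at (600,140), beside the bar on the rack side. Next is board C.

Emit:
jog_arm(dp=[[0,0,-2],[0,0,-2],[1,-4.2,0],[1,-4.2,0],[1,-4.2,0],[1,-4.2,0],[1,-4.2,0],[1,-4.2,0],[1,-4.2,0],[1,-4.2,0],[0.8,-4.2,0],[0.8,-4.2,0]], rot=[[-8.8,0,-0.2],[-8.8,0,-0.2],[0,0,0],[0,0,0],[0,0,0],[0,0,0],[0,0,0],[0,0,0],[0,0,0],[0,0,0],[0,0,0],[0,0,0]], jaw=[0.4,0.4,0.4,0.4,0.4,0.4,0.4,0.4,0.4,0.4,0.4,0.4])

```text
time: 16.48
ee_pos: [0.581, -0.1932, 0.2338]
orientation: [-0.038, 0.999, 0.0, 0.001]
force: [-0.5, -0.0, 0.9]
width: 0.0338
finger_force: 0.0
```

```bash
python3 -c "
from h import *
plan([.5823,-.2045,.109],Rt(4.4))"
```

```text
t 16.48 pos [ 0.581  -0.1932  0.2338] F [-0.5 -0.   0.9] w 0.0338
dp cm first, current axes [-0.02 -1.14 12.48] | rot [ 0.02  0.13 -0.03] | dp after rot [-0.05 -1.14 12.48]
```

Emit:
jog_arm(dp=[[0,0,2],[0,0,0],[0,0,0]], rot=[[0,0,0],[0,0,0],[0,0,0]], jaw=[0.4,0.4,0.4])

```text
time: 16.85
ee_pos: [0.5818, -0.1899, 0.2129]
orientation: [-0.04, 0.999, 0.001, 0.0]
force: [0.7, 0.7, -0.6]
width: 0.0342
finger_force: 0.0
```

```bash
python3 -c "
from h import *
plan([.5823,-.2045,.109],Rt(4.4))"
```

```text
t 16.85 pos [ 0.5818 -0.1899  0.2129] F [ 0.7  0.7 -0.6] w 0.0342
dp cm first, current axes [ 0.07 -1.47 10.39] | rot [0.06 0.04 0.14] | dp after rot [ 0.06 -1.46 10.39]
```

Emit:
jog_arm(dp=[[0.06,-1.46,0],[0,0,3.5],[0,0,3.5],[0,0,3.4],[0,0,0],[0,0,0],[0,0,0],[0,0,0]], rot=[[0,0,0.1],[0,0,0],[0,0,0],[0,0,0],[0,0,0],[0,0,0],[0,0,0],[0,0,0]], jaw=[0.4,0.4,0.4,0.4,0.4,0.05,0.05,0.05])

```text
time: 17.85
ee_pos: [0.5831, -0.2072, 0.111]
orientation: [-0.037, 0.999, -0.0, 0.002]
force: [-0.1, 0.0, 3.1]
width: 0.0114
finger_force: 58.9
```

Emit:
jog_arm(dp=[[0,0.6,0],[0,0.6,0],[0,0.6,0],[0,0.6,0],[0,0,0],[0,0,0]], rot=[[3.1,0,0],[3.1,0,0],[3.1,0,0],[3.1,0,0],[0,0,0],[0,0,0]], jaw=[0.05,0.05,0.05,0.05,0.05,0.05])

```text
time: 18.6
ee_pos: [0.5816, -0.1867, 0.1107]
orientation: [-0.037, 0.993, -0.111, 0.007]
force: [-0.9, -3.3, 7.8]
width: 0.0116
finger_force: 61.1
```

```bash
python3 -c "
from h import *
plan([.5823,-.2045,.109],Rt(4.4))"
```

```text
t 18.6 pos [ 0.5816 -0.1867  0.1107] F [-0.9 -3.3  7.8] w 0.0116
dp cm first, current axes [ 0.06 -1.7   0.56] | rot [-12.75   0.28  -0.17] | dp after rot [ 0.06 -1.78  0.17]
```

Emit:
jog_arm(dp=[[0,-0.6,0],[0,-0.6,0],[0,-0.6,0],[0,-0.6,0],[0,-0.6,0],[0,-0.6,0],[0,-0.6,0],[0,-0.6,0],[0,-0.1,0],[0,0,0],[0,0,0]], rot=[[-3.1,0,0],[-3.1,0,0],[-3.1,0,0],[-3.1,0,0],[-3.1,0,0],[-3.1,0,0],[-3.1,0,0],[-3.1,0,0],[-0.3,0,0],[0,0,0],[0,0,0]], jaw=[0.05,0.05,0.05,0.05,0.05,0.05,0.05,0.05,0.05,0.05,0.05])

```text
time: 19.98
ee_pos: [0.584, -0.2275, 0.1106]
orientation: [-0.039, 0.993, 0.114, -0.004]
force: [-3.4, 6.5, 9.5]
width: 0.0114
finger_force: 61.3
```

```bash
python3 -c "
from h import *
plan([.5823,-.2055,.131],Rt(4.4))"
```

```text
t 19.98 pos [ 0.584  -0.2275  0.1106] F [-3.4  6.5  9.5] w 0.0114
dp cm first, current axes [-0.    2.61 -1.49] | rot [13.14  0.05  0.07] | dp after rot [ 0.    2.2  -2.04]
```

Emit:
jog_arm(dp=[[0,0.57,0],[0,0.57,0],[0,0.57,0],[0,0.57,0],[0,0,0],[0,0,-1],[0,0,-1],[0,0,0]], rot=[[3.3,0,0],[3.3,0,0],[3.3,0,0],[3.2,0,0],[0,0,0],[0,0,0],[0,0,0],[0,0,0]], jaw=[0.05,0.05,0.05,0.05,0.05,0.05,0.05,0.05])

```text
time: 20.98
ee_pos: [0.5825, -0.2098, 0.1327]
orientation: [-0.037, 0.999, -0.004, 0.002]
force: [0.4, 0.5, -1.6]
width: 0.0117
finger_force: 60.1
```

```bash
python3 -c "
from h import *
plan([.5823,-.2045,.25],Rt(4.4))"
```

```text
t 20.98 pos [ 0.5825 -0.2098  0.1327] F [ 0.4  0.5 -1.6] w 0.0117
dp cm first, current axes [ -0.06   0.44 -11.73] | rot [-0.42  0.18 -0.21] | dp after rot [ -0.03   0.53 -11.73]
```

Emit:
jog_arm(dp=[[0,0.5,-3],[0,0,-4],[0,0,-4],[0,4,0],[0,4,0],[0,4,0],[0,4,0],[0,4,0],[0,4,0],[0,0,0],[0,0,0],[0,0,0]], rot=[[0,0,0],[0,0,0],[0,0,0],[0,0,0],[0,0,0],[0,0,0],[0,0,0],[0,0,0],[0,0,0],[8.6,0,-0.2],[8.6,0,-0.2],[0,0,0]], jaw=[0.05,0.05,0.05,0.05,0.05,0.05,0.05,0.05,0.05,0.05,0.05,0.05])

```text
time: 22.48
ee_pos: [0.5635, 0.0412, 0.2383]
orientation: [-0.044, 0.987, -0.152, 0.006]
force: [-0.5, 0.5, -2.4]
width: 0.0111
finger_force: 60.2
```

```bash
python3 -c "
from h import *
place(.0325,sT=.103,dn=-.015,dz=.004)"
```

```text
t 22.48 pos [0.5635 0.0412 0.2383] F [-0.5  0.5 -2.4] w 0.0111
dp cm first, current axes [-3.1  16.52  8.76] | rot [-0.03  0.25  1.07] | dp after rot [-2.83 16.57  8.76]
err u,n,z mm -28.3 -131.7 133.4
```

Emit:
jog_arm(dp=[[-0.6,3.3,1.7],[-0.6,3.3,1.7],[-0.6,3.3,1.7],[-0.6,3.3,1.7],[-0.43,3.3,1.7],[0,0,0],[0,0,0]], rot=[[0,0,1],[0,0,0],[0,0,0],[0,0,0],[0,0,0],[0,0,0],[0,0,0]], jaw=[0.05,0.05,0.05,0.05,0.05,0.05,0.05])

```text
time: 23.35
ee_pos: [0.5844, 0.1669, 0.11]
orientation: [-0.03, 0.988, -0.153, 0.008]
force: [-0.2, -0.1, -2.6]
width: 0.0113
finger_force: 60.2
```

```bash
python3 -c "
from h import *
place(.0325,sT=.103,dn=-.001,dz=.002)"
```

```text
t 23.35 pos [0.5844 0.1669 0.11  ] F [-0.2 -0.1 -2.6] w 0.0113
dp cm first, current axes [0.15 2.29 0.01] | rot [-0.1   0.21 -0.57] | dp after rot [0.13 2.29 0.01]
err u,n,z mm 1.3 -21.8 7.0
```

Emit:
jog_arm(dp=[[0,0.6,0],[0,0.6,0],[0,0.6,0],[0,0.3,0],[0,0.18,0],[0,0,0],[0,0,0]], rot=[[0,0,-0.6],[0,0,0],[0,0,0],[0,0,0],[0,0,0],[0,0,0],[0,0,0]], jaw=[0.05,0.05,0.05,0.05,0.05,0.05,0.05])

```text
time: 24.22
ee_pos: [0.5819, 0.1899, 0.1023]
orientation: [-0.036, 0.987, -0.154, 0.007]
force: [0.1, -4.0, 2.3]
width: 0.0114
finger_force: 60.5
```

```bash
python3 -c "
from h import *
place(.0325,sT=.103,dn=0,dz=0)"
```

```text
t 24.23 pos [0.5819 0.1899 0.1023] F [ 0.1 -4.   2.3] w 0.0114
dp cm first, current axes [0.05 0.02 0.14] | rot [-0.2   0.18  0.16] | dp after rot [0.05 0.02 0.14]
err u,n,z mm 0.5 0.2 1.4
```

Emit:
jog_arm(dp=[[0,-0.03,0.1],[0,0.02,0.1],[0,0,0]], rot=[[0,0,0],[0,0,0],[0,0,0]], jaw=[0.05,0.05,0.05])

```text
time: 24.6
ee_pos: [0.5823, 0.1895, 0.1008]
orientation: [-0.036, 0.987, -0.154, 0.007]
force: [-0.5, -4.7, 4.9]
width: 0.0119
finger_force: 61.1
```

```bash
python3 -c "
from h import *
place(.0325,sT=.103,dn=0,dz=0)"
```

```text
t 24.6 pos [0.5823 0.1895 0.1008] F [-0.5 -4.7  4.9] w 0.0119
dp cm first, current axes [ 0.08  0.01 -0.02] | rot [-0.18  0.2   0.18] | dp after rot [ 0.08  0.01 -0.02]
err u,n,z mm 0.8 -0.2 -0.2
```

Touching the table and the bar. I'll release C, retreat, and go to B.

Emit:
jog_arm(dp=[[0,0,0],[0,0,0],[0,0,0],[0,0,-2],[0,0,-4],[0,0,-4],[0,0,-2],[0,0,-2],[1,-4.2,0],[1,-4.2,0],[1,-4.2,0],[1,-4.2,0]], rot=[[0,0,0],[0,0,0],[0,0,0],[0,0,0],[0,0,0],[0,0,0],[-8.8,0,0],[-8.8,0,0],[0,0,0],[0,0,0],[0,0,0],[0,0,0]], jaw=[0.3,0.3,0.3,0.3,0.3,0.3,0.4,0.4,0.4,0.4,0.4,0.4])

```text
time: 26.1
ee_pos: [0.5515, 0.0582, 0.2355]
orientation: [-0.037, 0.999, 0.001, 0.002]
force: [0.2, -0.8, 0.4]
width: 0.034
finger_force: 0.0
```

Emit:
jog_arm(dp=[[1,-4.2,0],[1,-4.2,0],[1,-4.2,0],[1,-4.2,0],[1,-4.2,0],[0,-4,0],[0,0,0],[0,0,0]], rot=[[0,0,0],[0,0,0],[0,0,0],[0,0,0],[0,0,0],[0,0,0],[0,0,0],[0,0,0]], jaw=[0.4,0.4,0.4,0.4,0.4,0.4,0.4,0.4])

```text
time: 27.1
ee_pos: [0.5205, -0.193, 0.2346]
orientation: [-0.037, 0.999, 0.001, 0.002]
force: [0.3, 0.2, -0.5]
width: 0.0339
finger_force: 0.0
```

```bash
python3 -c "
from h import *
plan([.5085,-.2105,.109],Rt(4.4))
a=snap('scene','s3.png')[170:370,290:490];b=snap('side','d3.png')[130:300,180:380]
c=np.zeros((500,800,3),np.uint8);c[:400,:400]=cv2.resize(a,(400,400),interpolation=2);c[:340,400:]=cv2.resize(b,(400,340),interpolation=2)
cv2.imwrite('pics/c3.png',np.clip(c*1.4,0,255).astype(np.uint8))"
```

```text
t 27.1 pos [ 0.5205 -0.193   0.2346] F [ 0.3  0.2 -0.5] w 0.0339
dp cm first, current axes [ 1.37 -1.67 12.55] | rot [ 0.05  0.18 -0.11] | dp after rot [ 1.33 -1.65 12.56]
```

View pics/c3.png

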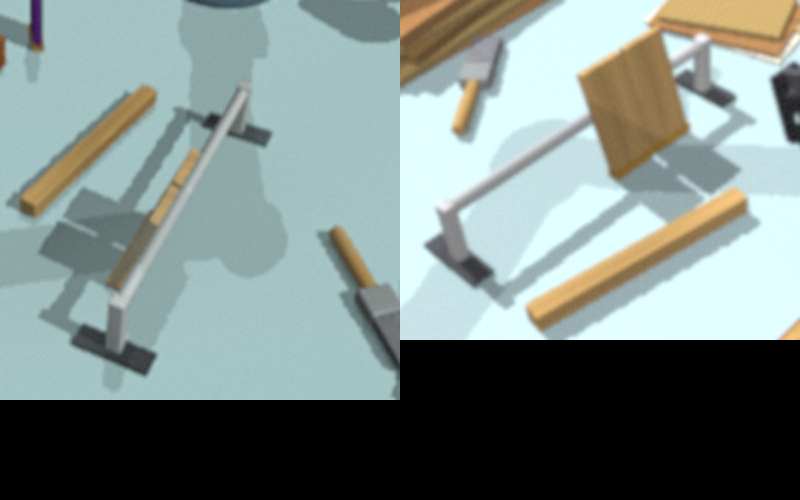

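Both boards lean flush side by side: side half (580–690, 30–180), with the batten clear at (540–745, 195–325). Next is board B.

Emit:
jog_arm(dp=[[1.35,-1.65,0],[0,0,4],[0,0,4.2],[0,0,4.3],[0,0,0],[0,0,0],[0,0,0],[0,0,0]], rot=[[0,0,0],[0,0,0],[0,0,0],[0,0,0],[0,0,0],[0,0,0],[0,0,0],[0,0,0]], jaw=[0.4,0.4,0.4,0.4,0.4,0.05,0.05,0.05])

```text
time: 28.2
ee_pos: [0.5095, -0.2118, 0.1109]
orientation: [-0.037, 0.999, -0.0, 0.003]
force: [-0.1, 0.2, 4.7]
width: 0.0117
finger_force: 59.1
```

Emit:
jog_arm(dp=[[0,0.6,0],[0,0.6,0],[0,0.6,0],[0,0.6,0],[0,0,0],[0,0,0]], rot=[[3.1,0,0],[3.1,0,0],[3.1,0,0],[3.1,0,0],[0,0,0],[0,0,0]], jaw=[0.05,0.05,0.05,0.05,0.05,0.05])

```text
time: 28.95
ee_pos: [0.5081, -0.1921, 0.1105]
orientation: [-0.037, 0.993, -0.111, 0.007]
force: [-1.3, -5.8, 9.1]
width: 0.0113
finger_force: 60.6
```

Emit:
jog_arm(dp=[[0,-0.6,0],[0,-0.6,0],[0,-0.6,0],[0,-0.6,0],[0,-0.6,0],[0,-0.6,0],[0,-0.6,0],[0,-0.6,0],[0,-0.1,0],[0,0,0],[0,0,0]], rot=[[-3.1,0,0],[-3.1,0,0],[-3.1,0,0],[-3.1,0,0],[-3.1,0,0],[-3.1,0,0],[-3.1,0,0],[-3.1,0,0],[-0.3,0,0],[0,0,0],[0,0,0]], jaw=[0.05,0.05,0.05,0.05,0.05,0.05,0.05,0.05,0.05,0.05,0.05])

```text
time: 30.32
ee_pos: [0.5106, -0.233, 0.1105]
orientation: [-0.039, 0.993, 0.114, -0.003]
force: [-2.0, 5.3, 10.9]
width: 0.0112
finger_force: 61.2
```

```bash
python3 -c "
from h import *
plan([.5085,-.2105,.131],Rt(4.4))"
```

```text
t 30.32 pos [ 0.5106 -0.233   0.1105] F [-2.   5.3 10.9] w 0.0112
dp cm first, current axes [ 0.03  2.66 -1.48] | rot [13.07  0.16  0.05] | dp after rot [ 0.04  2.26 -2.05]
```

Emit:
jog_arm(dp=[[0,0.57,0],[0,0.57,0],[0,0.57,0],[0,0.57,0],[0,0,0],[0,0,-1],[0,0,-1],[0,0,0]], rot=[[3.25,0,0],[3.2,0,0],[3.2,0,0],[3.2,0,0],[0,0,0],[0,0,0],[0,0,0],[0,0,0]], jaw=[0.05,0.05,0.05,0.05,0.05,0.05,0.05,0.05])

```text
time: 31.32
ee_pos: [0.5091, -0.2146, 0.1327]
orientation: [-0.037, 0.999, -0.002, 0.003]
force: [-0.4, -0.2, -1.9]
width: 0.0113
finger_force: 59.9
```

Emit:
jog_arm(dp=[[0,0.3,-3],[0,0,-4],[0,0,-4],[0,4,0],[0,4,0],[0,4,0],[0,4,0],[0,4,0],[0,4,0],[0,0,0],[0,0,0],[0,0,0]], rot=[[0,0,0],[0,0,0],[0,0,0],[0,0,0],[0,0,0],[0,0,0],[0,0,0],[0,0,0],[0,0,0],[8.7,0,0.2],[8.7,0,0.2],[0,0,0]], jaw=[0.05,0.05,0.05,0.05,0.05,0.05,0.05,0.05,0.05,0.05,0.05,0.05])

```text
time: 32.83
ee_pos: [0.4894, 0.0329, 0.2398]
orientation: [-0.037, 0.988, -0.152, 0.006]
force: [0.4, -1.0, -1.8]
width: 0.0112
finger_force: 59.9
```

```bash
python3 -c "
from h import *
place(-.0325,sT=.103,dn=-.015,dz=.004)"
```

```text
t 32.83 pos [0.4894 0.0329 0.2398] F [ 0.4 -1.  -1.8] w 0.0112
dp cm first, current axes [-3.82 16.9   8.81] | rot [-0.    0.16  0.23] | dp after rot [-3.78 16.92  8.8 ]
err u,n,z mm -37.8 -134.9 134.8
```

Emit:
jog_arm(dp=[[-0.75,3.4,1.75],[-0.75,3.4,1.75],[-0.75,3.4,1.75],[-0.75,3.4,1.75],[-0.7,3.3,1.75],[0,0,0],[0,0,0]], rot=[[0,0,0.2],[0,0,0],[0,0,0],[0,0,0],[0,0,0],[0,0,0],[0,0,0]], jaw=[0.05,0.05,0.05,0.05,0.05,0.05,0.05])

```text
time: 33.7
ee_pos: [0.5194, 0.1639, 0.1072]
orientation: [-0.03, 0.988, -0.152, 0.007]
force: [-0.4, 0.1, -0.9]
width: 0.0111
finger_force: 59.9
```

```bash
python3 -c "
from h import *
place(-.0325,sT=.103,dn=-.001,dz=.001)"
```

```text
t 33.7 pos [0.5194 0.1639 0.1072] F [-0.4  0.1 -0.9] w 0.0111
dp cm first, current axes [ 0.15  2.09 -0.11] | rot [-0.05  0.13 -0.55] | dp after rot [ 0.13  2.09 -0.11]
err u,n,z mm 1.3 -20.3 5.2
```

Emit:
jog_arm(dp=[[0.1,0.6,0],[0,0.6,0],[0,0.5,0],[0,0.2,0],[0,0.17,0],[0,0,0.03],[0,0,0]], rot=[[0,0,-0.5],[0,0,0],[0,0,0],[0,0,0],[0,0,0],[0,0,0],[0,0,0]], jaw=[0.05,0.05,0.05,0.05,0.05,0.05,0.05])

```text
time: 34.58
ee_pos: [0.5164, 0.1847, 0.1006]
orientation: [-0.035, 0.988, -0.153, 0.006]
force: [-2.3, -2.2, 5.0]
width: 0.0116
finger_force: 60.8
```

```bash
python3 -c "
from h import *
place(-.0325,sT=.103,dn=0,dz=0)"
```

```text
t 34.58 pos [0.5164 0.1847 0.1006] F [-2.3 -2.2  5. ] w 0.0116
dp cm first, current axes [-0.03  0.02 -0.04] | rot [-0.12  0.09  0.08] | dp after rot [-0.03  0.02 -0.04]
err u,n,z mm -0.3 -0.3 -0.3
```

Good contact. I'll release B, retreat, and go to A.

Emit:
jog_arm(dp=[[0,0,0],[0,0,0],[0,0,0],[0,0,-2],[0,0,-4],[0,0,-4],[0,0,-2],[0,0,-2],[1.1,-4.2,0],[1.1,-4.2,0],[1.1,-4.2,0],[1.1,-4.2,0]], rot=[[0,0,0],[0,0,0],[0,0,0],[0,0,0],[0,0,0],[0,0,0],[-8.8,0,0],[-8.8,0,0],[0,0,0],[0,0,0],[0,0,0],[0,0,0]], jaw=[0.3,0.3,0.3,0.3,0.3,0.3,0.4,0.4,0.4,0.4,0.4,0.4])

```text
time: 36.08
ee_pos: [0.4811, 0.0528, 0.2337]
orientation: [-0.036, 0.999, 0.001, 0.001]
force: [0.1, -0.2, 0.3]
width: 0.034
finger_force: 0.0
```

Emit:
jog_arm(dp=[[1.1,-4.2,0],[1.1,-4.2,0],[1.1,-4.2,0],[1.1,-4.2,0],[1.1,-4.2,0],[1,-4,0],[0,0,0],[0,0,0]], rot=[[0,0,0],[0,0,0],[0,0,0],[0,0,0],[0,0,0],[0,0,0],[0,0,0],[0,0,0]], jaw=[0.4,0.4,0.4,0.4,0.4,0.4,0.4,0.4])

```text
time: 37.08
ee_pos: [0.4348, -0.1994, 0.2333]
orientation: [-0.036, 0.999, 0.001, 0.001]
force: [0.8, 0.5, -0.6]
width: 0.0347
finger_force: 0.0
```

```bash
python3 -c "
from h import *
plan([.4347,-.2163,.109],Rt(4.4))"
```

```text
t 37.08 pos [ 0.4348 -0.1994  0.2333] F [ 0.8  0.5 -0.6] w 0.0347
dp cm first, current axes [ 0.15 -1.7  12.42] | rot [ 0.08  0.08 -0.24] | dp after rot [ 0.14 -1.68 12.43]
```

Emit:
jog_arm(dp=[[0.14,-1.68,0],[0,0,4],[0,0,4.2],[0,0,4.2],[0,0,0],[0,0,0],[0,0,0],[0,0,0]], rot=[[0,0,-0.2],[0,0,0],[0,0,0],[0,0,0],[0,0,0],[0,0,0],[0,0,0],[0,0,0]], jaw=[0.4,0.4,0.4,0.4,0.4,0.05,0.05,0.05])

```text
time: 38.08
ee_pos: [0.4364, -0.2169, 0.1109]
orientation: [-0.038, 0.999, 0.0, 0.003]
force: [0.4, -0.5, 2.0]
width: 0.0115
finger_force: 59.6
```

Emit:
jog_arm(dp=[[0,0.6,0],[0,0.6,0],[0,0.6,0],[0,0.6,0],[0,0,0],[0,0,0]], rot=[[3.1,0,0],[3.1,0,0],[3.1,0,0],[3.1,0,0],[0,0,0],[0,0,0]], jaw=[0.05,0.05,0.05,0.05,0.05,0.05])

```text
time: 38.83
ee_pos: [0.4344, -0.1976, 0.1105]
orientation: [-0.037, 0.993, -0.111, 0.007]
force: [-2.2, -8.5, 8.3]
width: 0.0112
finger_force: 60.5
```

Emit:
jog_arm(dp=[[0,-0.6,0],[0,-0.6,0],[0,-0.6,0],[0,-0.6,0],[0,-0.6,0],[0,-0.6,0],[0,-0.6,0],[0,-0.6,0],[0,-0.1,0],[0,0,0],[0,0,0]], rot=[[-3.1,0,0],[-3.1,0,0],[-3.1,0,0],[-3.1,0,0],[-3.1,0,0],[-3.1,0,0],[-3.1,0,0],[-3.1,0,0],[-0.3,0,0],[0,0,0],[0,0,0]], jaw=[0.05,0.05,0.05,0.05,0.05,0.05,0.05,0.05,0.05,0.05,0.05])

```text
time: 40.2
ee_pos: [0.4372, -0.2387, 0.1107]
orientation: [-0.039, 0.993, 0.114, -0.003]
force: [-2.4, 5.4, 10.0]
width: 0.0116
finger_force: 61.4
```

```bash
python3 -c "
from h import *
plan([.4347,-.2163,.131],Rt(4.4))"
```

```text
t 40.2 pos [ 0.4372 -0.2387  0.1107] F [-2.4  5.4 10. ] w 0.0116
dp cm first, current axes [ 0.07  2.65 -1.46] | rot [13.15  0.13  0.1 ] | dp after rot [ 0.08  2.25 -2.03]
```

Emit:
jog_arm(dp=[[0,0.57,0],[0,0.57,0],[0,0.57,0],[0,0.57,0],[0,0,0],[0,0,-1],[0,0,-1],[0,0,0]], rot=[[3.3,0,0],[3.2,0,0],[3.2,0,0],[3.2,0,0],[0,0,0],[0,0,0],[0,0,0],[0,0,0]], jaw=[0.05,0.05,0.05,0.05,0.05,0.05,0.05,0.05])

```text
time: 41.2
ee_pos: [0.4359, -0.22, 0.133]
orientation: [-0.038, 0.999, -0.002, 0.002]
force: [-0.1, 0.2, -0.8]
width: 0.0114
finger_force: 60.0
```

Emit:
jog_arm(dp=[[0,0.3,-3],[0,0,-4],[0,0,-4],[-0.3,4,0],[-0.3,4,0],[-0.3,4,0],[-0.3,4,0],[-0.3,4,0],[-0.3,4,0],[0,0,0],[0,0,0],[0,0,0]], rot=[[0,0,0],[0,0,0],[0,0,0],[0,0,0],[0,0,0],[0,0,0],[0,0,0],[0,0,0],[0,0,0],[8.7,0,0.2],[8.7,0,0.2],[0,0,0]], jaw=[0.05,0.05,0.05,0.05,0.05,0.05,0.05,0.05,0.05,0.05,0.05,0.05])

```text
time: 42.7
ee_pos: [0.4337, 0.0276, 0.2403]
orientation: [-0.037, 0.988, -0.153, 0.006]
force: [-0.2, -0.8, -1.8]
width: 0.0113
finger_force: 60.1
```

```bash
python3 -c "
from h import *
place(-.0975,sT=.103,dn=-.015,dz=.004)"
```

```text
t 42.7 pos [0.4337 0.0276 0.2403] F [-0.2 -0.8 -1.8] w 0.0113
dp cm first, current axes [-2.93 17.07  8.8 ] | rot [-0.06  0.14  0.27] | dp after rot [-2.87 17.07  8.81]
err u,n,z mm -28.7 -136.3 135.4
```

Emit:
jog_arm(dp=[[-0.56,3.4,1.75],[-0.56,3.4,1.75],[-0.56,3.4,1.75],[-0.56,3.4,1.75],[-0.56,3.4,1.75],[0,0,0],[0,0,0]], rot=[[0,0,0.2],[0,0,0],[0,0,0],[0,0,0],[0,0,0],[0,0,0],[0,0,0]], jaw=[0.05,0.05,0.05,0.05,0.05,0.05,0.05])

```text
time: 43.58
ee_pos: [0.4544, 0.1605, 0.1072]
orientation: [-0.031, 0.988, -0.152, 0.007]
force: [-0.4, 0.1, -1.1]
width: 0.0115
finger_force: 60.1
```

```bash
python3 -c "
from h import *
place(-.0975,sT=.103,dn=-.001,dz=.001)"
```

```text
t 43.58 pos [0.4544 0.1605 0.1072] F [-0.4  0.1 -1.1] w 0.0115
dp cm first, current axes [ 0.13  1.98 -0.07] | rot [-0.05  0.12 -0.45] | dp after rot [ 0.12  1.98 -0.07]
err u,n,z mm 1.2 -19.1 5.3
```

Emit:
jog_arm(dp=[[0.1,0.6,0],[0,0.5,0],[0,0.5,0],[0,0.2,0],[0,0.17,0],[0,0,0.03],[0,0,0]], rot=[[0,0,-0.4],[0,0,0],[0,0,0],[0,0,0],[0,0,0],[0,0,0],[0,0,0]], jaw=[0.05,0.05,0.05,0.05,0.05,0.05,0.05])

```text
time: 44.45
ee_pos: [0.4513, 0.1803, 0.1005]
orientation: [-0.036, 0.988, -0.153, 0.006]
force: [0.3, -2.2, 4.0]
width: 0.0114
finger_force: 60.5
```

```bash
python3 -c "
from h import *
place(-.0975,sT=.103,dn=0,dz=0)"
```

```text
t 44.45 pos [0.4513 0.1803 0.1005] F [ 0.3 -2.2  4. ] w 0.0114
dp cm first, current axes [-0.05  0.   -0.05] | rot [-0.12  0.1   0.1 ] | dp after rot [-0.05  0.01 -0.05]
err u,n,z mm -0.5 -0.2 -0.5
```

Emit:
jog_arm(dp=[[0,0,0],[0,0,0],[0,0,0],[0,0,-2],[0,0,-4],[0,0,-4],[0,0,-4],[0,0,-4],[-1.5,-4.2,-2],[-1.5,-4.2,-2],[-1.5,-4.2,-2],[0,0,0]], rot=[[0,0,0],[0,0,0],[0,0,0],[0,0,0],[0,0,0],[0,0,0],[-8.8,0,0],[-8.8,0,0],[0,0,0],[0,0,0],[0,0,0],[0,0,0]], jaw=[0.3,0.3,0.3,0.3,0.3,0.3,0.6,0.6,0.6,0.6,0.6,0.6])

```text
time: 45.95
ee_pos: [0.504, 0.1019, 0.3354]
orientation: [-0.032, 0.999, 0.001, 0.003]
force: [0.4, -0.0, 0.5]
width: 0.0513
finger_force: 0.0
```

```bash
python3 -c "
from h import *;import pickle
pickle.dump(camera_info('wrist'),open('w4.pkl','wb'))
b=snap('wrist','w4.png');a=snap('side','d4.png')[100:310,150:400]
c=np.zeros((480,800,3),np.uint8);c[:252,500:]=cv2.resize(a,(300,252),interpolation=2);c[:375,:500]=cv2.resize(b,(500,375),interpolation=3)
cv2.imwrite('pics/c4.png',np.clip(c*1.4,0,255).astype(np.uint8))
hsv=cv2.cvtColor(b,cv2.COLOR_BGR2HSV);print(observe()['ee_pos'],observe()['time'])"
```

```text
[0.50132553 0.10675831 0.33321037] 46.05
```

View pics/c4.png

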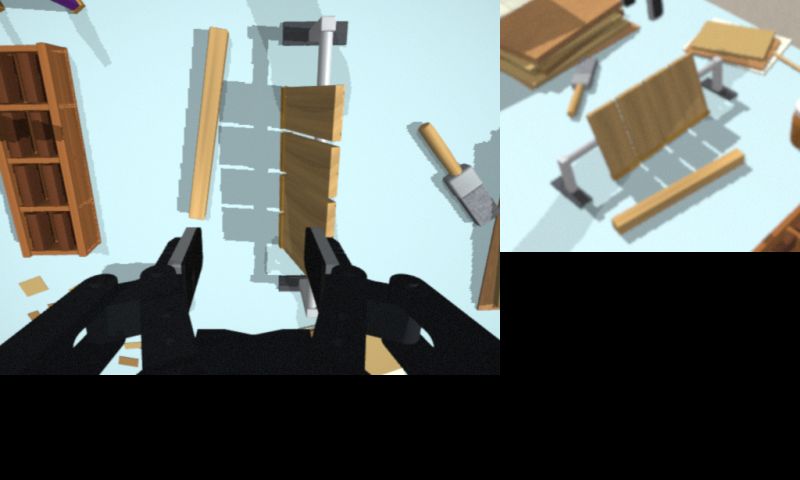

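All four boards lean in a row: wrist half (280–343, 85–275), feet edge at x≈281. The batten runs from (218,28) to (198,218). I'll measure the batten and the feet line.

Run:
```python
from h import *; import pickle
C=pickle.load(open('w4.pkl','rb'));im=cv2.imread('pics/w4.png');hsv=cv2.cvtColor(im,cv2.COLOR_BGR2HSV)
m=np.zeros(hsv.shape[:2],np.uint8);sl=(slice(20,295),slice(235,300));m[sl]=cv2.inRange(hsv[sl],(8,70,40),(32,255,255))
c=max(cv2.findContours(m,0,2)[0],key=cv2.contourArea);b=cv2.boxPoints(cv2.minAreaRect(c));print(b.round(1).tolist())
P=np.array([ray(C,p,.02)[:2] for p in b]);print(P.round(4).tolist(),'ctr',P.mean(0).round(4))
a=np.radians(4.0);u=np.array([np.cos(a),np.sin(a)]);n=np.array([-u[1],u[0]]);mid=np.array([.5486,.1938])
e=sorted([(P[i]+P[(i+1)%4])/2 for i in range(4)],key=lambda q:q[0]);d=e[-1]-e[0];print('len',np.linalg.norm(d),'yaw',np.degrees(np.arctan2(d[1],d[0])))
q=P.mean(0)-mid;print('u,n',q@u,q@n)
for p in((361,113),(360,250),(360,310)):
    q=ray(C,p,.012)[:2]-mid;print('foot u,n',q@u,q@n)
yaw=np.degrees(np.arctan2(d[1],d[0]))
plan([*P.mean(0),.12],Rt(yaw))
print('-> place',(mid+u*.0008+n*(-.075)).round(4))
```

```text
[[240.89999389648438, 278.5], [268.1000061035156, 34.29999923706055], [292.5, 37.099998474121094], [265.3999938964844, 281.29998779296875]]
[[0.6317, 0.0058], [0.3519, 0.0339], [0.3529, 0.0597], [0.6335, 0.0366]] ctr [0.4925 0.034 ]
len 0.2814040090217056 yaw -5.214836231277092
u,n -0.06711415518278517 -0.1555117900705082
foot u,n -0.12777644121871545 -0.0457096778378374
foot u,n 0.035737596484593716 -0.04365684485901022
foot u,n 0.11888027692380757 -0.04203846193515158
t 46.05 pos [0.5013 0.1068 0.3332] F [-0.1  0.7  0. ] w 0.0514
dp cm first, current axes [ 1.44 -7.24 21.3 ] | rot [0.13 0.08 9.31] | dp after rot [ 0.22 -7.33 21.32]
-> place [0.5546 0.119 ]
```

Emit:
jog_arm(dp=[[0,0,0],[0.1,-3.7,5],[0.1,-3.6,5],[0,0,5],[0,0,5],[0,0,1.3],[0,0,0],[0,0,0]], rot=[[0,0,9.3],[0,0,0],[0,0,0],[0,0,0],[0,0,0],[0,0,0],[0,0,0],[0,0,0]], jaw=[0.6,0.6,0.6,0.6,0.6,0.6,0.6,0.6])

```text
time: 47.05
ee_pos: [0.495, 0.0353, 0.1219]
orientation: [0.044, 0.999, 0.001, 0.002]
force: [0.4, 1.1, 0.7]
width: 0.0513
finger_force: 0.0
```

```bash
python3 -c "
from h import *
plan([.4925,.034,.006],Rt(-5.2))"
```

```text
t 47.05 pos [0.495  0.0353 0.1219] F [0.4 1.1 0.7] w 0.0513
dp cm first, current axes [ 0.29 -0.18 11.59] | rot [0.16 0.27 0.13] | dp after rot [ 0.23 -0.15 11.59]
```

Emit:
jog_arm(dp=[[0.23,-0.15,3],[0,0,3],[0,0,3],[0,0,2.3],[0,0,0],[0,0,0],[0,0,0],[0,0,0],[0,0,-2],[0,0,-1],[0,0,0]], rot=[[0,0,0],[0,0,0],[0,0,0],[0,0,0],[0,0,0],[0,0,0],[0,0,0],[0,0,0],[0,0,0],[0,0,-9.2],[0,0,0]], jaw=[0.6,0.6,0.6,0.6,0.6,0.2,0.2,0.2,0.2,0.2,0.2], newtons=40)

```text
time: 48.42
ee_pos: [0.4917, 0.0337, 0.0382]
orientation: [-0.035, 0.999, 0.001, 0.002]
force: [0.2, -0.2, -1.4]
width: 0.0243
finger_force: 39.7
```

```bash
python3 -c "
from h import *
a=np.radians(4.0);u=np.array([np.cos(a),np.sin(a)]);n=np.array([-u[1],u[0]]);mid=np.array([.5486,.1938])
plan([*(mid+u*.0008-n*.085),.036],Rt(4.0))"
```

```text
t 48.42 pos [0.4917 0.0337 0.0382] F [ 0.2 -0.2 -1.4] w 0.0243
dp cm first, current axes [-6.87  7.08  0.26] | rot [ 0.12  0.24 -0.02] | dp after rot [-6.87  7.07  0.22]
```

Emit:
jog_arm(dp=[[-2.3,2.3,0],[-2.3,2.4,0],[-2.27,2.37,0],[0,0,0],[0,0,2],[0,0,0.8],[0,0,0]], rot=[[0,0,0],[0,0,0],[0,0,0],[0,0,0],[0,0,0],[0,0,0],[0,0,0]], jaw=[0.2,0.2,0.2,0.2,0.2,0.2,0.2])

```text
time: 49.3
ee_pos: [0.552, 0.1072, 0.0089]
orientation: [-0.034, 0.999, 0.001, -0.002]
force: [-4.3, 0.2, 7.0]
width: 0.0241
finger_force: 41.2
```

```bash
python3 -c "
from h import *
a=np.radians(4.0);u=np.array([np.cos(a),np.sin(a)]);n=np.array([-u[1],u[0]]);mid=np.array([.5486,.1938])
plan([*(mid+u*.0008-n*.085),.006],Rt(4.0))"
```

```text
t 49.3 pos [0.552  0.1072 0.0089] F [-4.3  0.2  7. ] w 0.0241
dp cm first, current axes [-0.35  0.17  0.29] | rot [ 0.08 -0.22 -0.11] | dp after rot [-0.35  0.17  0.29]
```

Emit:
jog_arm(dp=[[0,0,-0.4],[-0.35,0,0],[0,0,0],[0,0,0.3],[0,0,0],[0,0,0],[0,0,-3],[0,0,-5],[0,0,0]], rot=[[0,0,0],[0,0,0],[0,0,0],[0,0,0],[0,0,0],[0,0,0],[0,0,0],[0,0,0],[0,0,0]], jaw=[0.2,0.2,0.2,0.2,0.42,0.42,0.42,0.42,0.42])

```text
time: 50.42
ee_pos: [0.5619, 0.1093, 0.0946]
orientation: [-0.035, 0.999, 0.002, 0.005]
force: [0.1, 0.5, 1.0]
width: 0.0357
finger_force: 0.0
```

```bash
python3 -c "
from h import *
s=observe();Rm=Ro.from_quat(s['orientation']).as_matrix();print(s['q'])
a=np.radians(4.0);u=np.array([np.cos(a),np.sin(a)]);n=np.array([-u[1],u[0]]);mid=np.array([.5486,.1938])
plan([*(mid+u*.0008-n*.135),.10],Rt(4.0)@Ro.from_euler('z',90,degrees=True).as_matrix())
plan([*(mid+u*.0008-n*.135),.10],Rt(4.0)@Ro.from_euler('z',-90,degrees=True).as_matrix())"
```

```text
[-0.82841507  0.47391793  0.6898562   1.92964355 -0.39467069  0.8632656
  1.70727166]
t 50.42 pos [0.5619 0.1093 0.0946] F [0.1 0.5 1. ] w 0.0357
dp cm first, current axes [ 0.66 -4.98 -0.56] | rot [ 0.63  0.34 90.05] | dp after rot [-4.98 -0.66 -0.54]
t 50.42 pos [0.5619 0.1093 0.0946] F [0.1 0.5 1. ] w 0.0357
dp cm first, current axes [ 0.66 -4.98 -0.56] | rot [ -0.34   0.63 -89.95] | dp after rot [ 4.98  0.66 -0.54]
```

Emit:
jog_arm(dp=[[0.3,-2.5,-0.3],[0.3,-2.5,-0.3],[0,0,0],[0,0,0]], rot=[[0,0,0],[0,0,0],[0,0,9],[0,0,0]], jaw=[0.42,0.42,0.42,0.42])

```text
time: 50.92
ee_pos: [0.5547, 0.0583, 0.0955]
orientation: [0.042, 0.999, 0.0, 0.0]
force: [-0.9, 0.6, -0.5]
width: 0.0358
finger_force: 0.0
```

```bash
python3 -c "
from h import *; import pickle
print(observe()['q'],observe()['ee_pos'])
pickle.dump(camera_info('wrist'),open('w5.pkl','wb'))
b=snap('wrist','w5.png');cv2.imwrite('pics/c5.png',np.clip(b*1.4,0,255).astype(np.uint8))"
```

```text
[-0.78847507  0.46607249  0.74032365  1.95765224 -0.40830435  0.87058022
  1.65368045] [0.55467205 0.05829826 0.09545989]
```

View pics/c5.png

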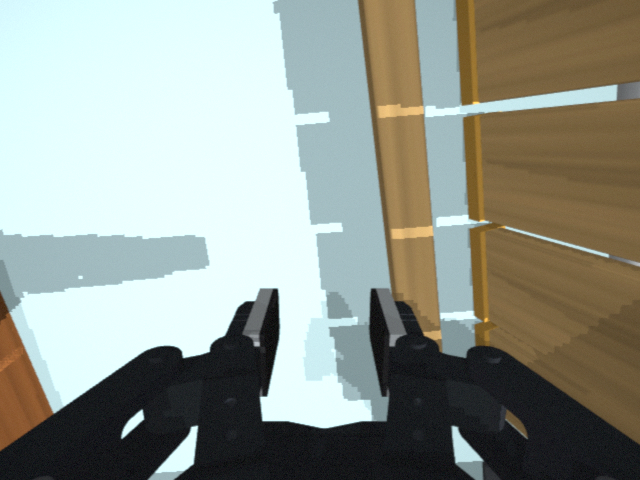

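Emit:
jog_arm(dp=[[0,0,0],[0,0,0],[0,0,0],[0,0,0],[0,0,0],[0,0,0],[0,0,0],[0,0,0],[0,0,0],[0,0,0]], rot=[[0,0,9],[0,0,9],[0,0,9],[0,0,9],[0,0,9],[0,0,9],[0,0,9],[0,0,9],[0,0,9],[0,0,0]], jaw=[1,1,1,1,1,1,1,1,1,1])

```text
time: 52.22
ee_pos: [0.555, 0.0594, 0.0955]
orientation: [0.68, 0.734, 0.0, 0.0]
force: [0.0, 0.5, -0.4]
width: 0.0852
finger_force: 0.0
```

```bash
cat >> h.py <<'E'
def pushplan(nn,z):
    a=np.radians(4.0);u=np.array([np.cos(a),np.sin(a)]);n=np.array([-u[1],u[0]]);mid=np.array([.5486,.1938])
    plan([*(mid+u*.0008+n*nn),z],Rt(4.0)@Ro.from_euler('z',90,degrees=True).as_matrix())
    q=observe()['ee_pos'][:2]-mid;print('u,n',q@u,q@n)
E
python3 -c "
from h import *
pushplan(-.13,.012)"
```

```text
t 52.23 pos [0.555  0.0594 0.0955] F [ 0.   0.5 -0.4] w 0.0852
dp cm first, current axes [0.45 0.38 8.35] | rot [ 0.02 -0.01  0.36] | dp after rot [0.46 0.38 8.35]
u,n -0.002993232324818927 -0.13456408974934186
```

Emit:
jog_arm(dp=[[0,0.38,3],[0,0,3],[0,0,2],[0,0,1],[0,0,0]], rot=[[0,0,0.3],[0,0,0],[0,0,0],[0,0,0],[0,0,0]], jaw=[0.8,0.8,0.8,0.8,0.8])

```text
time: 52.85
ee_pos: [0.559, 0.0589, 0.0058]
orientation: [0.683, 0.73, 0.001, -0.0]
force: [0.3, -1.0, 0.4]
width: 0.0681
finger_force: 0.0
```

```bash
python3 -c "
from h import *
pushplan(-.09,.004)"
```

```text
t 52.85 pos [0.559  0.0589 0.0058] F [ 0.3 -1.   0.4] w 0.0681
dp cm first, current axes [ 4.53 -0.03  0.19] | rot [ 0.04 -0.04 -0.18] | dp after rot [ 4.53 -0.02  0.18]
u,n 0.000960011162581009 -0.1353215925407737
```

Emit:
jog_arm(dp=[[0.8,0,0],[0.8,0,0],[0.6,0,0],[0.3,0,0],[0.3,0,0],[0.3,0,0],[0.3,0,0],[0.3,0,0],[0.3,0,0],[0.3,0,0],[0.3,0,0],[0,0,0]], rot=[[0,0,0],[0,0,0],[0,0,0],[0,0,0],[0,0,0],[0,0,0],[0,0,0],[0,0,0],[0,0,0],[0,0,0],[0,0,0],[0,0,0]], jaw=[0.8,0.8,0.8,0.8,0.8,0.8,0.8,0.8,0.8,0.8,0.8,0.8])

```text
time: 54.35
ee_pos: [0.5563, 0.1056, 0.0062]
orientation: [0.683, 0.73, 0.001, 0.0]
force: [0.6, -1.8, 0.7]
width: 0.0685
finger_force: 0.6
```

```bash
python3 -c "
from h import *
pushplan(-.082,.004)
b=snap('wrist','w6.png');cv2.imwrite('pics/c6.png',np.clip(b*1.4,0,255).astype(np.uint8))"
```

```text
t 54.35 pos [0.5563 0.1056 0.0062] F [ 0.6 -1.8  0.7] w 0.0685
dp cm first, current axes [ 0.66 -0.08  0.22] | rot [ 0.1  -0.08 -0.2 ] | dp after rot [ 0.66 -0.07  0.22]
u,n 0.001541959491722504 -0.08856512435488234
```

View pics/c6.png

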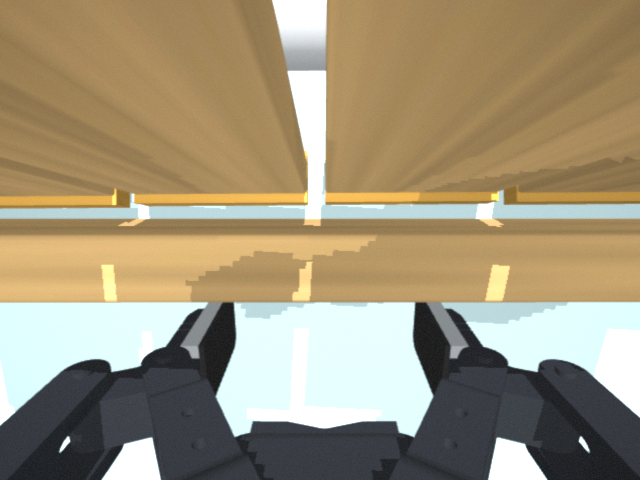

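The batten is parallel to the feet with a 5–6 mm gap still to close: batten edge at row 220, brass at row 200. I'll push on gently.

Emit:
jog_arm(dp=[[0.2,0,0],[0.2,0,0],[0.1,0,0],[0.05,0,0],[0,0,0]], rot=[[0,0,0],[0,0,0],[0,0,0],[0,0,0],[0,0,0]], jaw=[0.8,0.8,0.8,0.8,0.8])

```text
time: 55.02
ee_pos: [0.5557, 0.1104, 0.0062]
orientation: [0.683, 0.73, 0.001, 0.0]
force: [0.6, -1.1, -0.4]
width: 0.068
finger_force: 0.8
```

Emit:
jog_arm(dp=[[0.08,0,0],[0,0,0]], rot=[[0,0,0],[0,0,0]], jaw=[0.8,0.8])

```text
time: 55.28
ee_pos: [0.5557, 0.1107, 0.0063]
orientation: [0.683, 0.73, 0.001, 0.0]
force: [0.1, -3.6, 0.6]
width: 0.0683
finger_force: 1.4
```

```bash
python3 -c "
from h import *
pushplan(-.082,.004)
b=snap('wrist','w7.png')
# gap along column bands: hue table (blueish) between brass and batten
hsv=cv2.cvtColor(b,cv2.COLOR_BGR2HSV)
for c in (20,60,180,250,400,450,560,620):
    col=hsv[185:240,c]; print(c,[i+185 for i in range(55) if 75<col[i,0]<115 or col[i,1]<50])"
```

```text
t 55.27 pos [0.5557 0.1107 0.0063] F [ 0.1 -3.6  0.6] w 0.0683
dp cm first, current axes [ 0.14 -0.05  0.23] | rot [ 0.08 -0.01 -0.22] | dp after rot [ 0.14 -0.05  0.23]
u,n 0.0013017090567550758 -0.08342085787605089
20 []
60 []
180 []
250 []
400 [218]
450 [218]
560 [218]
620 [217, 218]
```

The batten is against the feet (force rose to 3.6 N, gap at most 1 px). I'll back off and check.

Emit:
jog_arm(dp=[[-0.5,0,0],[-1.5,0,0],[-2,0,-2],[-2,0,-4],[-2,0,-4],[-3,0,-4],[-3,0,-4],[-3,0,-4],[0,0,0],[0,0,0]], rot=[[0,0,0],[0,0,0],[0,0,0],[0,0,0],[0,0,0],[0,0,0],[0,0,0],[0,0,0],[0,0,0],[0,0,0]], jaw=[0.8,0.8,0.8,0.8,0.8,0.8,0.8,0.8,0.8,0.8])

```text
time: 56.58
ee_pos: [0.5661, -0.0595, 0.2264]
orientation: [0.684, 0.729, 0.002, -0.0]
force: [0.9, -0.0, 0.6]
width: 0.0683
finger_force: 0.0
```

```bash
python3 -c "
from h import *
b=snap('wrist','w8.png');a=snap('scene','s8.png')[150:370,200:500]
c=np.zeros((600,800,3),np.uint8);c[:360,:480]=cv2.resize(b,(480,360),interpolation=3);c[360:,480:]=cv2.resize(a,(320,240),interpolation=3)
d=snap('side','d8.png');c[360:,:320]=cv2.resize(d,(320,240),interpolation=3)
c[:230,480:]=cv2.resize(d[100:330,150:470],(320,230))
cv2.imwrite('pics/c8.png',np.clip(c*1.4,0,255).astype(np.uint8))"
```

```text
(no output)
```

View pics/c8.png

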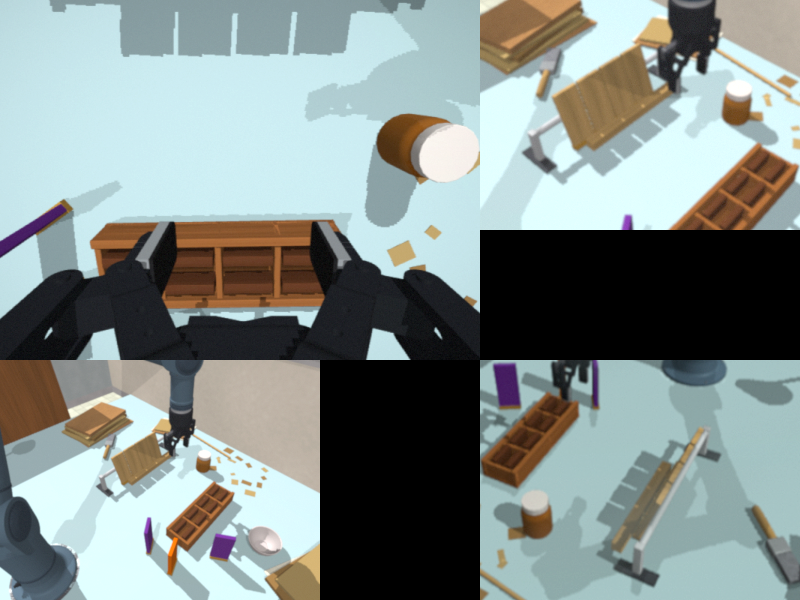

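Rack empty, four boards leaning in a row at (560–650, 45–150) with the batten at their feet; jar, bowl and the coloured boards are unmoved. One last zoom to check the batten's ends.

```bash
python3 -c "
from h import *
d=cv2.imread('pics/d8.png')[130:260,215:355];s=cv2.imread('pics/s8.png')[230:360,300:440]
c=np.hstack([cv2.resize(d,(400,371),interpolation=2),cv2.resize(s,(400,371),interpolation=2)])
S=camera_info('side');a=np.radians(4.0);u=np.array([np.cos(a),np.sin(a)]);n=np.array([-u[1],u[0]]);mid=np.array([.5486,.1938])
for k,z,nn in((-.128,.005,-.046),(.1295,.005,-.046),(-.139,.025,-.0715),(.141,.025,-.0715)):
    p=(proj(S,[*(mid+u*k+n*nn),z])-[215,130])*[400/140,371/130];print(p.round(0));cv2.circle(c,tuple(p.astype(int)),3,(0,0,255),1)
cv2.imwrite('pics/c9.png',np.clip(c*1.4,0,255).astype(np.uint8))"
```

```text
[ 93. 341.]
[315. 182.]
[100. 348.]
[345. 171.]
```

View pics/c9.png

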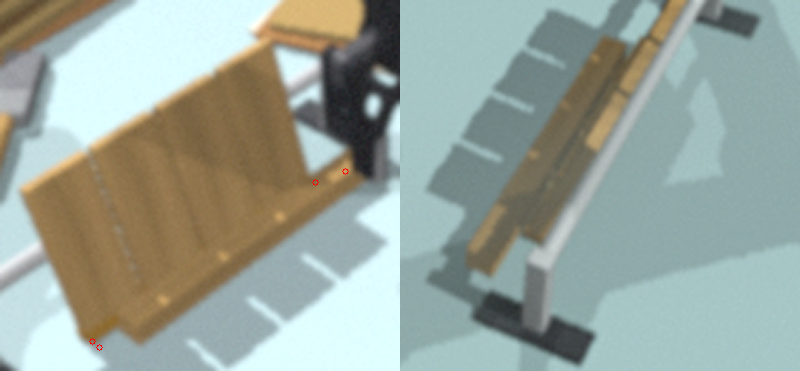

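```bash
python3 -c "
from h import *
S=camera_info('side');W=camera_info('scene');a=np.radians(4.0);u=np.array([np.cos(a),np.sin(a)]);n=np.array([-u[1],u[0]]);mid=np.array([.5486,.1938])
for C,p,z in((S,(215+118/2.857,130+316/2.854),.025),(S,(215+138/2.857,130+332/2.854),.025),(S,(215+85/2.857,130+338/2.854),.005),(S,(215+315/2.857,130+182/2.854),.005),(W,(300+(469-400)/2.857,230+250/2.854),.025),(W,(300+(492-400)/2.857,230+262/2.854),.025),(W,(300+(522-400)/2.857,230+232/2.854),.005)):
    q=ray(C,p,z)[:2]-mid;print((q@u).round(4),(q@n).round(4))
s=observe();print(s['ee_pos'],s['time'],s['q'])"
```

```text
-0.1073 -0.0563
-0.1083 -0.0808
-0.1297 -0.0386
0.1299 -0.0455
0.1767 -0.0696
0.1789 -0.0484
0.1259 -0.0465
[ 0.5657396  -0.05750955  0.22475872] 56.725 [-0.92699716  0.48208641  1.22833174  1.84173276 -0.49440075  1.17506081
  0.53419635]
```

The last crop shows the batten has ended up about 35 mm too far toward +x: its ends are at u −106 and +177 mm, while the boards span −129 to +130 mm. I'll slide it back by pushing on its far end.

```bash
cat >> h.py <<'E'
def endplan(uu,nn,z):
    a=np.radians(4.0);u=np.array([np.cos(a),np.sin(a)]);n=np.array([-u[1],u[0]]);mid=np.array([.5486,.1938])
    plan([*(mid+u*uu+n*nn),z],Rt(4.0)@Ro.from_euler('z',90,degrees=True).as_matrix())
    q=observe()['ee_pos'][:2]-mid;print('u,n',q@u,q@n)
E
python3 -c "
from h import *
endplan(.215,-.066,.15)"
```

```text
t 56.73 pos [ 0.5657 -0.0575  0.2248] F [ 0.4 -0.2 -0. ] w 0.0684
dp cm first, current axes [18.63 21.5   7.48] | rot [-0.06 -0.1  -0.14] | dp after rot [18.59 21.54  7.48]
u,n -0.0004326146804564237 -0.2518929753076922
```

Emit:
jog_arm(dp=[[0,4.3,0],[0,4.3,0],[0,4.3,0],[0,4.3,0],[0,4.3,0],[3.7,0,1.5],[3.7,0,1.5],[3.7,0,1.5],[3.7,0,1.5],[3.8,0,1.5],[0,0,0],[0,0,0]], rot=[[0,0,0],[0,0,0],[0,0,0],[0,0,0],[0,0,0],[0,0,0],[0,0,0],[0,0,0],[0,0,0],[0,0,0],[0,0,0],[0,0,0]], jaw=[0,0,0,0,0,0,0,0,0,0,0,0], newtons=20)

```text
time: 58.22
ee_pos: [0.7683, 0.1412, 0.1501]
orientation: [0.683, 0.73, -0.0, -0.0]
force: [-0.5, -0.8, -0.9]
width: 0.0001
finger_force: 0.0
```

```bash
python3 -c "
from h import *
endplan(.215,-.066,.015)"
```

```text
t 58.23 pos [0.7683 0.1412 0.1501] F [-0.5 -0.8 -0.9] w 0.0001
dp cm first, current axes [ 0.18 -0.04 13.51] | rot [-0.04  0.03 -0.17] | dp after rot [ 0.18 -0.05 13.51]
u,n 0.2154944432752428 -0.06775909491958616
```

Emit:
jog_arm(dp=[[0.1,0,4],[0,0,4],[0,0,3.5],[0,0,2],[0,0,0],[0,0,0]], rot=[[0,0,0],[0,0,0],[0,0,0],[0,0,0],[0,0,0],[0,0,0]], jaw=[0,0,0,0,0,0])

```text
time: 58.98
ee_pos: [0.7707, 0.1414, 0.0187]
orientation: [0.684, 0.73, 0.002, 0.001]
force: [-0.4, 0.3, 0.1]
width: 0.0001
finger_force: 0.0
```

```bash
python3 -c "
from h import *
endplan(.1545,-.066,.015)"
```

```text
t 58.98 pos [0.7707 0.1414 0.0187] F [-0.4  0.3  0.1] w 0.0001
dp cm first, current axes [ 0.14 -6.34  0.34] | rot [ 0.26 -0.02 -0.25] | dp after rot [ 0.17 -6.34  0.37]
u,n 0.21790618495553024 -0.06772701918847887
```

Emit:
jog_arm(dp=[[0,-0.5,0.3],[0,-0.5,0],[0,-0.5,0],[0,-0.5,0],[0,-0.5,0],[0,-0.5,0],[0,-0.5,0],[0,-0.5,0],[0,-0.5,0],[0,-0.5,0],[0,0,0]], rot=[[0,0,0],[0,0,0],[0,0,0],[0,0,0],[0,0,0],[0,0,0],[0,0,0],[0,0,0],[0,0,0],[0,0,0],[0,0,0]], jaw=[0,0,0,0,0,0,0,0,0,0,0])

```text
time: 60.35
ee_pos: [0.7186, 0.139, 0.0135]
orientation: [0.683, 0.73, 0.001, -0.0]
force: [0.4, -0.3, 0.8]
width: -0.0001
finger_force: 0.0
```

```bash
cat > ends.py <<'E'
from h import *
a=np.radians(4.0);u=np.array([np.cos(a),np.sin(a)]);n=np.array([-u[1],u[0]]);mid=np.array([.5486,.1938])
endplan(.1545,-.066,.015)
S=camera_info('side');im=snap('side','e%d.png'%int(observe()['time']*100));hsv=cv2.cvtColor(im,cv2.COLOR_BGR2HSV)
# sample along batten's front face (n=-.071,z=.012) and top edge line: find wood extent in u
for nn,z in((-.0715,.012),(-.0715,.018)):
    r=[]
    for k in np.arange(-.16,.2,.001):
        x,y=proj(S,[*(mid+u*k+n*nn),z]).astype(int); h,s,v=hsv[y,x]
        if 8<=h<=30 and s>80 and v>40: r.append(k)
    print('wood u',min(r),max(r),len(r))
E
python3 ends.py
```

```text
t 60.35 pos [0.7186 0.139  0.0135] F [ 0.4 -0.3  0.8] w -0.0001
dp cm first, current axes [ 0.05 -1.13 -0.15] | rot [ 0.03 -0.06 -0.23] | dp after rot [ 0.05 -1.13 -0.15]
u,n 0.16579738595227847 -0.06654960717122367
wood u -0.13099999999999998 0.14900000000000027 281
wood u -0.13399999999999998 0.15300000000000027 288
```

Emit:
jog_arm(dp=[[0,-0.3,0],[0,-0.3,0],[0,-0.3,0],[0,-0.05,0],[0,0,0]], rot=[[0,0,0],[0,0,0],[0,0,0],[0,0,0],[0,0,0]], jaw=[0,0,0,0,0])

```text
time: 61.02
ee_pos: [0.7096, 0.1383, 0.0135]
orientation: [0.683, 0.73, 0.001, 0.0]
force: [0.5, -0.2, 0.4]
width: -0.0
finger_force: 0.2
```

```bash
python3 ends.py
```

```text
t 61.02 pos [0.7096 0.1383 0.0135] F [ 0.5 -0.2  0.4] w -0.0
dp cm first, current axes [ 0.06 -0.23 -0.15] | rot [ 0.07 -0.05 -0.23] | dp after rot [ 0.06 -0.23 -0.15]
u,n 0.1567666343390626 -0.06660763450572348
wood u -0.13899999999999998 0.14100000000000026 281
wood u -0.142 0.14100000000000026 284
```

Batten now spans −140 to +141 mm. I'll back off and repeat the gentle front push so it's snug along its length.

Emit:
jog_arm(dp=[[0,0.5,0],[0,2,0],[-1,1,-1],[-1,0,-4],[-1,0,-4],[-1.5,0,-2],[-2,-3.5,0],[0,-4,0],[0,-4,0],[0,-4,0],[0,-3.5,0],[0,0,0]], rot=[[0,0,0],[0,0,0],[0,0,0],[0,0,0],[0,0,0],[0,0,0],[0,0,0],[0,0,0],[0,0,0],[0,0,0],[0,0,0],[0,0,0]], jaw=[0,0,0,0,0,0,0.5,0.8,0.8,0.8,0.8,0.8])

```text
time: 62.58
ee_pos: [0.5554, 0.0619, 0.1221]
orientation: [0.684, 0.729, -0.0, -0.002]
force: [0.1, -0.4, 0.6]
width: 0.0684
finger_force: 0.0
```

```bash
python3 -c "
from h import *
pushplan(-.13,.006)"
```

```text
t 62.58 pos [0.5554 0.0619 0.1221] F [ 0.1 -0.4  0.6] w 0.0684
dp cm first, current axes [ 0.18  0.36 11.61] | rot [-0.18 -0.14 -0.37] | dp after rot [ 0.21  0.32 11.61]
u,n -0.0024067257607407167 -0.13207245641916468
```

Emit:
jog_arm(dp=[[0,0.2,4],[0,0,4],[0,0,3.4],[0.8,0,0],[0.8,0,0],[0.8,0,0],[0.6,0,0],[0.5,0,0],[0.4,0,0],[0.3,0,0],[0.2,0,0],[0,0,0]], rot=[[0,0,-0.3],[0,0,0],[0,0,0],[0,0,0],[0,0,0],[0,0,0],[0,0,0],[0,0,0],[0,0,0],[0,0,0],[0,0,0],[0,0,0]], jaw=[0.8,0.8,0.8,0.8,0.8,0.8,0.8,0.8,0.8,0.8,0.8,0.8])

```text
time: 64.08
ee_pos: [0.5583, 0.1073, 0.0092]
orientation: [0.682, 0.732, 0.001, 0.0]
force: [0.3, 0.4, -0.3]
width: 0.0685
finger_force: 0.0
```

```bash
python3 -c "
from h import *
pushplan(-.0834,.006)"
```

```text
t 64.08 pos [0.5583 0.1073 0.0092] F [ 0.3  0.4 -0.3] w 0.0685
dp cm first, current axes [ 0.36 -0.28  0.32] | rot [ 0.08 -0.05  0.07] | dp after rot [ 0.36 -0.28  0.32]
u,n 0.0036339770501991045 -0.0869838880521935
```

Emit:
jog_arm(dp=[[0.15,0,0.2],[0.1,0,0],[0.1,0,0],[0,0,0]], rot=[[0,0,0],[0,0,0],[0,0,0],[0,0,0]], jaw=[0.8,0.8,0.8,0.8])

```text
time: 64.58
ee_pos: [0.558, 0.1105, 0.0072]
orientation: [0.682, 0.732, 0.001, 0.0]
force: [-0.6, -1.4, -0.9]
width: 0.0682
finger_force: 0.3
```

```bash
cat > gap.py <<'E'
from h import *
pushplan(-.0834,.006)
b=snap('wrist','g%d.png'%int(observe()['time']*100));hsv=cv2.cvtColor(b,cv2.COLOR_BGR2HSV)
for c in (5,20,60,180,250,400,450,560,620,635):
    col=hsv[180:245,c]; print(c,[i+180 for i in range(65) if 75<col[i,0]<115 or col[i,1]<50])
E
python3 gap.py
```

```text
t 64.58 pos [0.558  0.1105 0.0072] F [-0.6 -1.4 -0.9] w 0.0682
dp cm first, current axes [ 0.04 -0.28  0.12] | rot [ 0.08 -0.02  0.06] | dp after rot [ 0.04 -0.27  0.12]
u,n 0.0035492243550623447 -0.08379039205452452
5 []
20 []
60 []
180 []
250 []
400 [217]
450 [216, 217, 218]
560 [217, 218]
620 [217, 218]
635 [217, 218]
```

Emit:
jog_arm(dp=[[0.08,0,0],[0,0,0]], rot=[[0,0,0],[0,0,0]], jaw=[0.8,0.8])

```text
time: 64.88
ee_pos: [0.5581, 0.1113, 0.0073]
orientation: [0.682, 0.732, 0.001, 0.0]
force: [-0.2, -1.9, -0.2]
width: 0.0686
finger_force: 0.5
```

```bash
python3 gap.py
```

```text
t 64.88 pos [0.5581 0.1113 0.0073] F [-0.2 -1.9 -0.2] w 0.0686
dp cm first, current axes [-0.05 -0.29  0.13] | rot [ 0.1  -0.03  0.08] | dp after rot [-0.05 -0.29  0.13]
u,n 0.0037055282401135064 -0.08291920299024584
5 []
20 []
60 []
180 []
250 []
400 []
450 []
560 []
620 []
635 []
```

Snug along its whole length. I'll back off, wait a moment and confirm the end positions, since the batten may be knocked once.

Emit:
jog_arm(dp=[[-0.5,0,0],[-1.5,0,0],[-2,0,-2],[-2,0,-4],[-2,0,-4],[-3,0,-4],[-3,0,-4],[-3,0,-4],[0,0,0],[0,0,0],[0,0,0],[0,0,0]], rot=[[0,0,0],[0,0,0],[0,0,0],[0,0,0],[0,0,0],[0,0,0],[0,0,0],[0,0,0],[0,0,0],[0,0,0],[0,0,0],[0,0,0]], jaw=[0.8,0.8,0.8,0.8,0.8,0.8,0.8,0.8,0.8,0.8,0.8,0.8])

```text
time: 66.42
ee_pos: [0.5691, -0.0571, 0.2259]
orientation: [0.681, 0.732, 0.0, -0.001]
force: [0.6, 0.2, -0.4]
width: 0.0684
finger_force: 0.0
```

Emit:
jog_arm(dp=[[0,-4,0],[0,-4,0],[0,0,0],[0,0,0],[0,0,0],[0,0,0],[0,0,0],[0,0,0],[0,0,0],[0,0,0]], rot=[[0,0,0],[0,0,0],[0,0,0],[0,0,0],[0,0,0],[0,0,0],[0,0,0],[0,0,0],[0,0,0],[0,0,0]], jaw=[0.8,0.8,0.8,0.8,0.8,0.8,0.8,0.8,0.8,0.8])

```text
time: 67.68
ee_pos: [0.4899, -0.0639, 0.2269]
orientation: [0.682, 0.732, 0.001, 0.0]
force: [0.6, 0.4, 0.3]
width: 0.0681
finger_force: 0.0
```

Run:
```python
exec(open('ends.py').read())
old=cv2.imread('pics/d8.png').astype(int);print('diff vs before in board region',[int((abs(im.astype(int)-old).sum(2)[150:215,225:320]>60).sum())])
# batten front-edge check: wood -> table transition across n at several u (z=.025 top, looking -n)
for k in(-.13,-.06,0,.06,.11):
    r=[nn for nn in np.arange(-.11,-.05,.001) if (lambda p:8<=p[0]<=30 and p[1]>80)(hsv[tuple(proj(S,[*(mid+u*k+n*nn),0.0]).astype(int)[::-1])])]
    print(k,'front foot of batten n',round(min(r),4))
```

```text
t 67.67 pos [ 0.4899 -0.0639  0.2269] F [0.6 0.4 0.3] w 0.0681
dp cm first, current axes [18.65 23.09 21.25] | rot [ 0.08 -0.05  0.07] | dp after rot [18.7  23.1  21.19]
u,n -0.0764981286510371 -0.2529842330611704
wood u -0.13899999999999998 0.13700000000000026 242
wood u -0.142 0.13700000000000026 241
diff vs before in board region [1222]
-0.13 front foot of batten n -0.07
-0.06 front foot of batten n -0.069
0 front foot of batten n -0.071
0.06 front foot of batten n -0.065
0.11 front foot of batten n -0.069
```

Run:
```python
from h import *
im=snap('scene','f.png');old=cv2.imread('pics/s8.png')
hs=lambda i:cv2.inRange(cv2.cvtColor(i,cv2.COLOR_BGR2HSV),(8,70,30),(32,255,255))[205:340,320:430]
a,b=hs(im),hs(old)
for m in(a,b): ys,xs=np.nonzero(m);print(len(xs),xs.mean()+320,ys.mean()+205,xs.min()+320,ys.min()+205,ys.max()+205)
C=camera_info('side');s=cv2.cvtColor(cv2.imread('pics/f.png'),cv2.COLOR_BGR2HSV);S=camera_info('scene')
al=np.radians(4.0);u=np.array([np.cos(al),np.sin(al)]);n=np.array([-u[1],u[0]]);mid=np.array([.5486,.1938])
# board top edge centre at lean 17.5: n~+.0055,z~.136
for k in(-.098,-.0328,.0333,.0995):
    for nn,z in((.0045,.136),(-.004,.139)):
        x,y=proj(S,[*(mid+u*k+n*nn),z]).astype(int);print(k,s[y,x])
r=[k for k in np.arange(-.18,.2,.001) if (lambda p:8<=p[0]<=30 and p[1]>70)(s[tuple(proj(S,[*(mid+u*k-n*.0655),.025]).astype(int)[::-1])])];print('batten top u',min(r),max(r),len(r))
```

```text
935 375.24598930481284 255.103743315508 331 212 314
931 370.9344790547798 261.1353383458647 324 212 324
-0.098 [ 19 124 119]
-0.098 [ 92  41 117]
-0.0328 [ 19 120 119]
-0.0328 [ 88  42 114]
0.0333 [ 19 109 131]
0.0333 [19 98 78]
0.0995 [ 19  96 128]
0.0995 [21 72 74]
batten top u -0.13299999999999995 0.1440000000000003 195
```

```bash
python3 -c "
from plant import *
print(hand_in())"
```

```text
the job is handed in; nothing more can be done
None
```

All four boards were rocked loose, lifted out and leaned at about 17.5° on the rack side of the rail, with the batten pushed up against all their feet; the job was handed in at about 68 s.

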